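# Put the strap-end press away

### The arm

A 6-joint arm with a two-finger parallel gripper is mounted at the origin on the work surface. World frame = base frame: x ahead of the robot, y to its left, z up, the work surface at z = 0. Lengths are in m, angles in degrees, forces in N, time in s.
With the tool pointing down it reaches from about 0.3 to 0.875 m from the base axis. Payload 4.2 kg.
Tool frame: the origin (TCP) lies at the very end of the fingers, on their centre line; the grasp point (between the pads) lies 19 mm behind it; z points along the fingers, y is the direction in which the jaws open and shut (so a half turn about z gives the same grasp; the last joint's range is limited). The gripper opens to 85 mm and grips with 20 to 120 N. Pads are 22 mm wide; open, the fingers measure 114 mm over their backs; the gripper's body (76 mm by 85 mm) begins 54 mm behind the grasp point. The pads swing forward as they close: fully open they stand 13 mm farther back than shut.
Start: joints at [-77.578, 18.312, 89.639, -0, 72.044, -1.146], TCP at [0.135, -0.559, 0.231] pointing down, gripper open.
Joint ranges: [-177.97, 177.97], [-48.28, 115.42], [12.27, 149.76], [-77.06, 257.06], [2.81, 150.46], [-146.56, 146.56]. Speed limits (degrees/s): [147.25, 147.25, 180, 180, 180, 180].

### API

Orientations are given as a 3x3 rotation matrix whose columns are the frame's x, y, z axes.
In Python, from workcell import ctrl gives the robot as it stands.
- The arm moves only by the tool drive_tool, never from a script. Its argument "series" is a list of rows, each a list of 3 entries, a list of its own where there are three numbers: the turn, a rotation vector about the world's x, y, z in rad, then the shift along the world's x, y, z in mm, then the opening in per cent of the stroke, from 0 (shut) to 100 (fully open). A call has 1 to 10 rows; each row is the pose to reach, as a shift and turn from the pose commanded when the call began; what a row does not reach only later rows make up. A row lasts 1/10 s, in which the tool goes at most 50 mm and 8.59 degrees, less where a joint would pass 70% of its speed; a pose out of reach is approached as far as the arm can. A call with a gripper value outside its range is refused whole. The fingers move at their own pace and stop on an object; "squeeze" is the grip in N (left out, the last holds). Time passes only in rows, so rows that repeat a pose let the fingers close. It gives the time, the measured TCP pose, the force and the opening at its end, in the units of the state.
- ctrl.get_state(): the state, without advancing time (a new reading comes with each control period).
- ctrl.camera(name): name is "scene" or "top"; returns a dict with "color" (384x512x3 uint8, red, green, blue), "z_map" (384x512 float32, m along the optical axis (not along the pixel's ray), 0 where there is no reading), "fovy" (degrees; the focal length in pixels is half the picture's height over the tangent of half this angle, whatever the lens; pixels are square), "cx", "cy" (the principal point, pixels), "distortion" ([k1, k2, p1, p2, k3] as OpenCV has them; the pictures are not rectified), "extrinsics" (4x4, takes a point from world to camera coordinates). Camera axes: x right, y down, z forward; pixel columns grow to the right and rows downward; lengths in m; the calibration is good to about 2 mm. A picture is of the moment at which its call begins.
- ctrl.sign_off(): hands the job in, once; it reports no verdict.
The state is a dict: "t": time; "joints": joint angles; "dq": joint speeds; "joint_efforts": joint torques, N m; "tcp_pos": TCP position; "tool_rot": TCP orientation; "force": force on the tool from outside, world axes, zero at the start; "ft_torque": the same for the moment, N m; "opening": finger opening in m.
Only numpy, scipy, OpenCV 4.12 (cv2) and the standard library are available. Lean on these libraries where they do the work, as an engineer would, in place of code of your own. Each camera call takes 0.05 s, during which the arm holds its last target.

### The job

Put the leather bench's press away for the night: hang every pointed steel strap-end die from the bench over the rail's bar, crown up and astride it, and shut the press guard's door until it clicks home on its catch. Once the door is shut, take the locking pin from its wooden block and push it down through the fork and the door's lug until its flange sits flush on the fork, let go of everything, and leave the other things on the bench where they are.

Things in the scene. Friction and masses are not known exactly. Their poses are not given: they have to be found in the camera images.
- die1: strap-end cutting die: pointed arch of 5 mm bare steel strip 40 mm wide (its y), standing open side down on its two legs; 52 mm high, 48 mm over the legs' outsides (its x), 38 mm between them, 28 mm at the thickened lowest 16 mm. Legs have flat parallel outsides up to 34 mm, above that a roof-shaped crown (34 deg slopes). 0.17 kg. Origin midway between the leg ends, z up. May be absent
- die1_crook (a point): point inside the crown of die1, 39 mm above its origin: the axis of the rail's bar passes through it (along the die's y) when the die hangs fully down on the bar
- die2: strap-end cutting die: pointed arch of 5 mm bare steel strip 40 mm wide (its y), standing open side down on its two legs; 52 mm high, 48 mm over the legs' outsides (its x), 38 mm between them, 28 mm at the thickened lowest 16 mm. Legs have flat parallel outsides up to 34 mm, above that a roof-shaped crown (34 deg slopes). 0.17 kg. Origin midway between the leg ends, z up. May be absent
- die2_crook (a point): point inside the crown of die2, 39 mm above its origin: the axis of the rail's bar passes through it (along the die's y) when the die hangs fully down on the bar
- die3: strap-end cutting die: pointed arch of 5 mm bare steel strip 40 mm wide (its y), standing open side down on its two legs; 58 mm high, 48 mm over the legs' outsides (its x), 38 mm between them, 28 mm at the thickened lowest 16 mm. Legs have flat parallel outsides up to 40 mm, above that a roof-shaped crown (34 deg slopes). 0.17 kg. Origin midway between the leg ends, z up. May be absent
- die3_crook (a point): point inside the crown of die3, 45 mm above its origin: the axis of the rail's bar passes through it (along the die's y) when the die hangs fully down on the bar
- die4: strap-end cutting die: pointed arch of 5 mm bare steel strip 40 mm wide (its y), standing open side down on its two legs; 58 mm high, 48 mm over the legs' outsides (its x), 38 mm between them, 28 mm at the thickened lowest 16 mm. Legs have flat parallel outsides up to 40 mm, above that a roof-shaped crown (34 deg slopes). 0.17 kg. Origin midway between the leg ends, z up. May be absent
- die4_crook (a point): point inside the crown of die4, 45 mm above its origin: the axis of the rail's bar passes through it (along the die's y) when the die hangs fully down on the bar
- die5: strap-end cutting die: pointed arch of 5 mm bare steel strip 40 mm wide (its y), standing open side down on its two legs; 58 mm high, 48 mm over the legs' outsides (its x), 38 mm between them, 28 mm at the thickened lowest 16 mm. Legs have flat parallel outsides up to 40 mm, above that a roof-shaped crown (34 deg slopes). 0.17 kg. Origin midway between the leg ends, z up. May be absent
- die5_crook (a point): point inside the crown of die5, 45 mm above its origin: the axis of the rail's bar passes through it (along the die's y) when the die hangs fully down on the bar
- rail: fixed rail: bare steel bar 12 mm thick along the rail's own y, its axis 150 mm above the bench, between two wooden posts (18 x 14 mm, 170 mm high, inner faces 320 mm apart) on feet 110 mm long in x and 14 mm high. Origin on the bench under the middle of the bar, z up
- press: fixed green hand press, 282 mm high with lever right rear, in a low guard of clear panels (150 mm). Origin on the bench under the middle of the shut door; x into the press, y to the catch post (robot's left). Press head 80 to 230 mm behind the door, y within 30 mm. Catch post y 131 to 151 mm, 188 mm high; steel fork on it at y 109 mm: two level plates 40 x 44 x 8 mm, undersides at z 150 and 176 mm
- guard_door (a joint): guard door angle about its upright hinge, rad: 0 shut and seated, grows as the free edge swings out towards the robot, limit 1.3. Slight friction, stays where left; over the last 0.06 rad a sprung ball catch first resists (about 4 N at the free edge), then pulls it home to 0 and holds it
- guard_hinge (a point): point on the door's hinge axis, 80 mm above the bench, 115 mm right (press -y) of the press origin; axes as the press's
- door_face (a point): point to push on the door's outer face, 120 mm from the hinge axis, 125 mm above the bench. Axes as the door's: y from hinge to free edge, x the way to push (the press's x when shut). Door: panel 190 mm wide, 8 mm thick, 20 to 145 mm above the bench, grey rim, clear window; above its free end a lug up to 172 mm
- fork_hole (a point): centre of the mouth of the upright 14.5 mm hole on the upper face of the fork's upper plate, 184 mm above the bench; a like hole in line through the lower plate. The door's lug (level 10 mm plate, 15.5 mm hole 224 mm from the hinge axis) lies between them, hole in line, when the door is shut. Axes as the press's. The pin's foot is 44 mm below this point when its flange is home
- pin: bare steel locking pin, upright at the start in a fixed wooden block 56 x 56 x 48 mm (15 mm hole, flange resting on its top, foot 4 mm above the bench). Shank 12 mm thick, 44 mm long, tapered foot; flange 28 mm across, 4 mm thick; round grip above it 20 mm across, 26 mm high; 74 mm in all, 0.11 kg. Origin at the foot, z to the head
- ring_die: round steel ring die, 56 mm across and 32 mm high, lying on the bench; stays where it is (origin on its underside)
- glue_jar: small amber jar, 52 mm across, 65 mm high; stays where it is (origin on its underside)
- rivet_tin: flat round aluminium tin, 64 mm across, 28 mm high, standing under the rail; stays where it is (origin on its underside)
- slicker: turned dark wood edge slicker, 38 mm across, 76 mm high, upright; stays where it is (origin on its underside)
- burnish_block: dark wood block 50 x 90 x 30 mm; stays where it is (origin on its underside)
- mallet: hammer-shaped mallet lying at the back of the bench; stays where it is
- awl: awl with a light wooden handle lying near the robot; stays where it is

How it is judged:
By the outcome, as a careful person would: the job done as asked, in the order asked, and still so for the second after the job is handed in, with the robot touching nothing.
Of die1, die2, die3, die4, die5 only 3 to 5 are there at a start; the rules pass over those that are not, and their reading is None.
At some moment in a run one of die1, die2, die3, die4, die5 may be knocked a few centimetres aside while the robot is not near it.
It also fails if it takes over 210 s, if anything falls off the work surface, if the arm or the gripper's body presses on something with over 40 N, if the wrist force passes 120 N, or if a joint passes its speed limit or range.

## Working session

There is one attempt and no reset: what is moved stays moved. The work goes in short steps, Python scripts to look and compute and a tool call to move; the robot and the scene stay as the last step left them, time stands still between calls to the robot, and variables do not carry over. Pictures are saved under pics/ and viewed, and the job is handed in when it is done.

Besides the shell and the picture viewer there is one more tool, called after "Call:" as name([rows], argument=value, ...), one row to a line, values as JSON. drive_tool: Moves the arm, as the interface text tells. Its arguments: {"type":"object","properties":{"series":{"type":"array","items":{"type":"array"}},"squeeze":{"type":"number"}},"required":["series"]}

```bash
ls; mkdir -p pics
python3 - <<'E'
from workcell import ctrl
import cv2,numpy as np,pickle
print(ctrl.get_state())
for n in("scene","top"):
    d=ctrl.camera(n)
    pickle.dump(d,open(f'{n}.pkl','wb'))
    cv2.imwrite(f'pics/{n}0.png',cv2.resize(d['color'][:,:,::-1],(800,600),interpolation=cv2.INTER_CUBIC))
    print(n,d['fovy'],d['cx'],d['cy'],d['distortion'],d['extrinsics'])
E
```

```text
pics
{'t': 0.0, 'joints': array([-7.75770985e+01,  1.83513917e+01,  8.97070175e+01,  1.58475912e-03,
        7.20454012e+01, -1.14595872e+00]), 'dq': array([-0.08727482,  0.01546101, -0.01826323,  0.07891161, -0.06152642,
        0.23870144]), 'joint_efforts': array([ 2.99292311e-03, -4.15508366e+01, -2.34156972e+01,  3.52056850e-04,
        8.35570361e-03,  7.64843037e-06]), 'tcp_pos': array([ 0.1348061 , -0.55847084,  0.23048063]), 'tool_rot': array([[ 9.72090672e-01,  2.34605185e-01, -3.64075382e-04],
       [ 2.34605459e-01, -9.72089053e-01,  1.77507084e-03],
       [ 6.25271287e-05, -1.81094388e-03, -9.99998358e-01]]), 'force': array([-0.08609798,  0.2964551 , -0.39980861]), 'ft_torque': array([-0.02467673,  0.00883396, -0.01317447]), 'opening': 0.08514507355359734}
scene 50.136187520398835 260.6454998004005 190.02734292884432 [-0.08204424  0.          0.          0.          0.        ] [[-0.71340354  0.70035478 -0.02363421  0.36619645]
 [ 0.41018654  0.39000864 -0.82440298 -0.14637092]
 [-0.56815702 -0.59782643 -0.56550965  1.49394704]
 [ 0.          0.          0.          1.        ]]
top 50.6716928120301 251.55645803448505 175.59743924687336 [-0.07571339  0.          0.          0.          0.        ] [[ 0.0198449  -0.9996436  -0.01785632  0.03407151]
 [-0.99071749 -0.01725915 -0.13483688  0.53062181]
 [ 0.13448064  0.02036639 -0.9907069   1.38267574]
 [ 0.          0.          0.          1.        ]]
```

View pics/scene0.png

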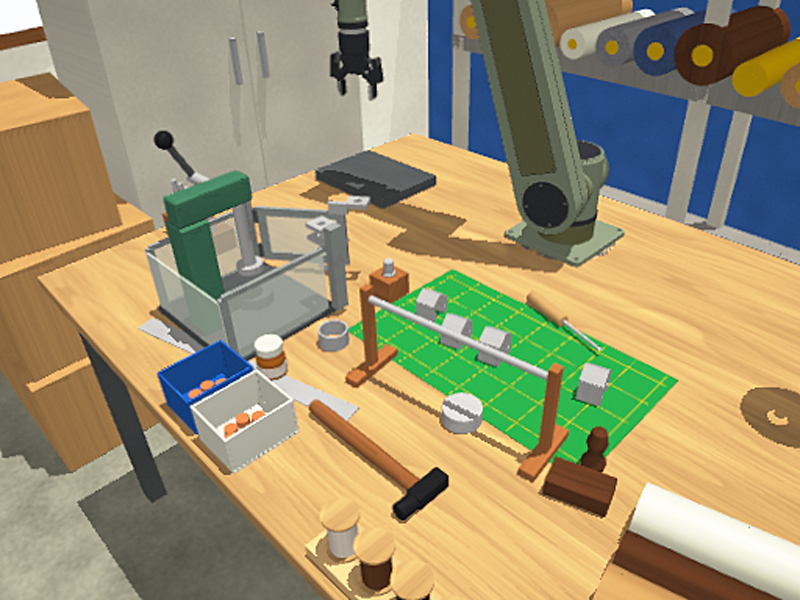

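View pics/top0.png

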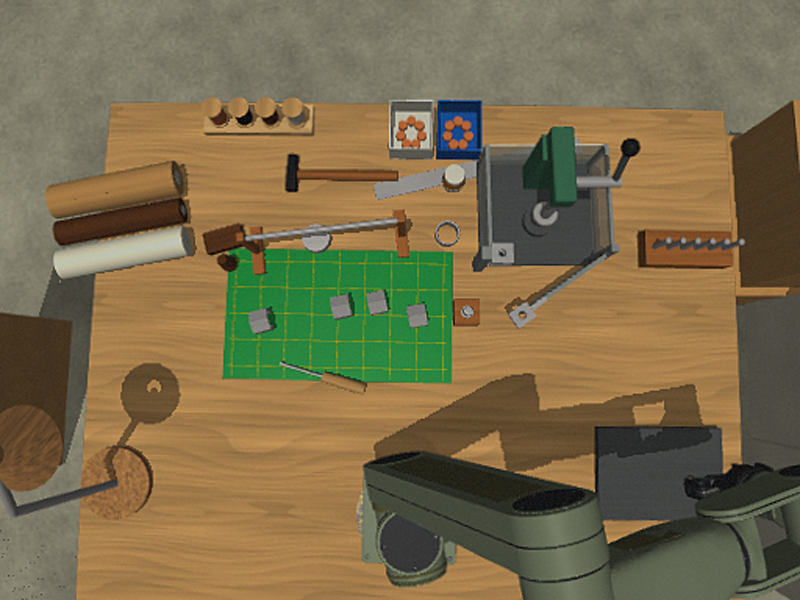

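```bash
cat > h.py <<'E'
import cv2,numpy as np,pickle
from workcell import ctrl
def K(d):
    f=d['color'].shape[0]/2/np.tan(np.radians(d['fovy'])/2)
    return np.array([[f,0,d['cx']],[0,f,d['cy']],[0,0,1.]])
def cam(n):
    return ctrl.camera(n)
def rays(d,uv):
    uv=np.asarray(uv,float).reshape(-1,1,2)
    n=cv2.undistortPoints(uv,K(d),np.array(d['distortion'])).reshape(-1,2)
    E=d['extrinsics'];R=E[:3,:3];t=E[:3,3]
    o=-R.T@t
    return o,np.c_[n,np.ones(len(n))]@R
def plane(d,uv,z):
    o,r=rays(d,uv); s=(z-o[2])/r[:,2]
    return o+s[:,None]*r
def cloud(d):
    h,w=d['z_map'].shape
    v,u=np.mgrid[:h,:w]
    o,r=rays(d,np.c_[u.ravel(),v.ravel()])
    P=o+r*d['z_map'].reshape(-1,1)
    P[d['z_map'].ravel()==0]=np.nan
    return P.reshape(h,w,3)
def proj(d,P):
    E=d['extrinsics']
    return cv2.projectPoints(np.asarray(P,float).reshape(-1,1,3),cv2.Rodrigues(E[:3,:3])[0],E[:3,3],K(d),np.array(d['distortion']))[0].reshape(-1,2)
def crop(d,u0,u1,v0,v1,name,s=None):
    c=d['color'][v0:v1,u0:u1,::-1]
    s=s or min(800/(u1-u0),600/(v1-v0))
    cv2.imwrite(name,cv2.resize(c,None,fx=s,fy=s,interpolation=cv2.INTER_CUBIC))
E
python3 - <<'E'
from h import *
t=pickle.load(open('top.pkl','rb'));s=pickle.load(open('scene.pkl','rb'))
crop(t,140,300,125,245,'pics/t1.png'); crop(t,250,410,80,215,'pics/t2.png')
crop(s,215,415,165,310,'pics/s1.png'); crop(s,90,280,100,240,'pics/s2.png')
for d in(t,s):
    P=cloud(d)
    print(np.nanmedian(P[...,2][np.abs(P[...,2])<.03]), (d['z_map']==0).mean())
    hsv=cv2.cvtColor(d['color'],cv2.COLOR_RGB2HSV)
    green=cv2.inRange(hsv,(50,100,60),(75,255,255))
    # non-mat blobs above z=.02
    m=((P[...,2]>.02)&(P[...,2]<.075)&(P[...,0]>.25)&(P[...,0]<.75)&(P[...,1]>-.15)&(P[...,1]<.5)&(hsv[...,1]<70)).astype(np.uint8)
    n,l,st,c=cv2.connectedComponentsWithStats(m)
    for i in range(1,n):
        if st[i,4]>40:
            Q=P[l==i]; print(c[i].round(1),st[i,4],np.median(Q,0).round(4),np.percentile(Q,2,0).round(3),np.percentile(Q,98,0).round(3))
E
```

```text
0.0007850665373898558 0.004206339518229167
[290.4 115.2] 54 [ 0.7427 -0.0891  0.0643] [ 0.735 -0.107  0.048] [ 0.749 -0.069  0.07 ]
[285.8 148.4] 65 [ 0.6315 -0.0758  0.0313] [ 0.603 -0.101  0.021] [ 0.657 -0.051  0.037]
[202.  153.9] 184 [0.606  0.2216 0.0277] [0.584 0.194 0.021] [0.626 0.252 0.033]
[240.8 193. ] 157 [0.4667 0.0791 0.0437] [0.444 0.059 0.033] [0.492 0.1   0.054]
[217.6 195.7] 163 [0.455  0.1591 0.0506] [0.433 0.14  0.035] [0.48  0.18  0.062]
[266.6 201.5] 163 [ 0.4402 -0.0109  0.0444] [ 0.417 -0.029  0.034] [0.463 0.01  0.054]
[165.6 205.1] 169 [0.4197 0.3393 0.0489] [0.397 0.317 0.027] [0.446 0.362 0.06 ]
0.00028564789781926336 0.004150390625
[248.6 172.4] 56 [ 0.4546 -0.1118  0.0594] [ 0.441 -0.125  0.048] [ 0.461 -0.106  0.075]
[216.7 187.2] 152 [ 0.5639 -0.1357  0.0476] [ 0.545 -0.149  0.021] [ 0.573 -0.131  0.073]
[274.4 192. ] 196 [ 0.4534 -0.0044  0.0379] [ 0.418 -0.027  0.021] [0.468 0.014 0.051]
[291.6 206.8] 159 [0.4764 0.0862 0.042 ] [0.445 0.063 0.024] [0.49  0.103 0.05 ]
[212.5 211.9] 153 [ 0.6335 -0.0718  0.0274] [ 0.606 -0.101  0.02 ] [ 0.658 -0.048  0.034]
[316.6 215.6] 201 [0.4653 0.1669 0.0493] [0.433 0.146 0.022] [0.481 0.184 0.059]
[173.2 216.9] 76 [ 0.744  -0.0911  0.0643] [ 0.73  -0.15   0.032] [ 0.75  -0.068  0.067]
[379.7 242.4] 326 [0.4367 0.3456 0.046 ] [0.398 0.325 0.021] [0.45  0.365 0.058]
[295.5 261.2] 431 [0.6171 0.2274 0.0283] [0.588 0.197 0.021] [0.645 0.255 0.031]
[279.6 305.3] 81 [0.7407 0.2911 0.0254] [0.731 0.278 0.021] [0.749 0.301 0.028]
```

```bash
ls pics
```

```text
s1.png
s2.png
scene0.png
t1.png
t2.png
top0.png
```

View pics/t1.png

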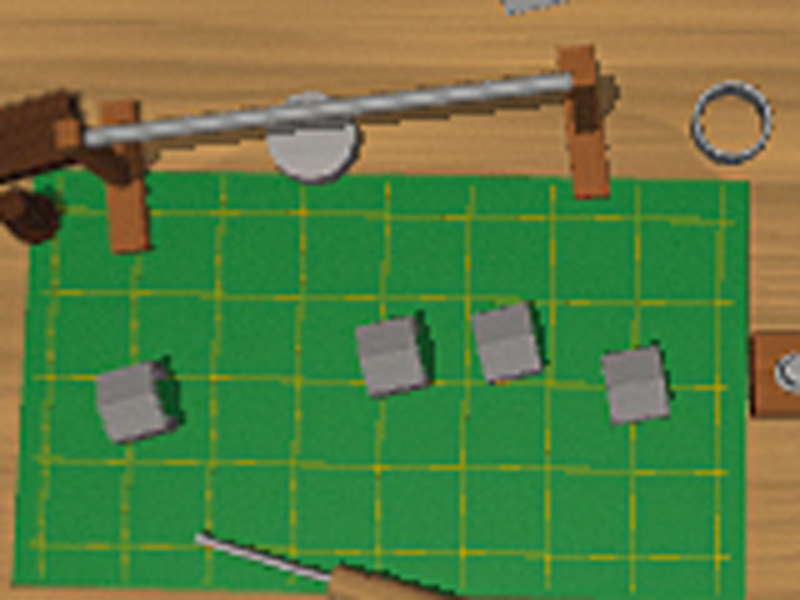

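View pics/t2.png

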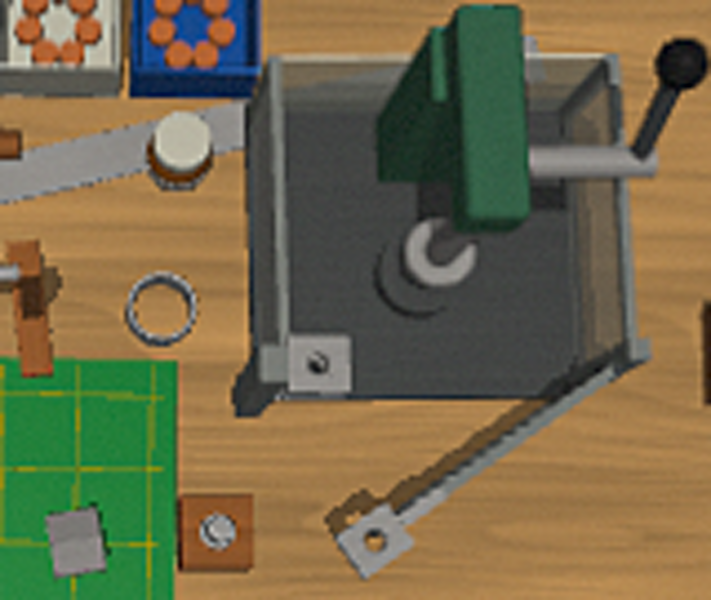

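View pics/s1.png

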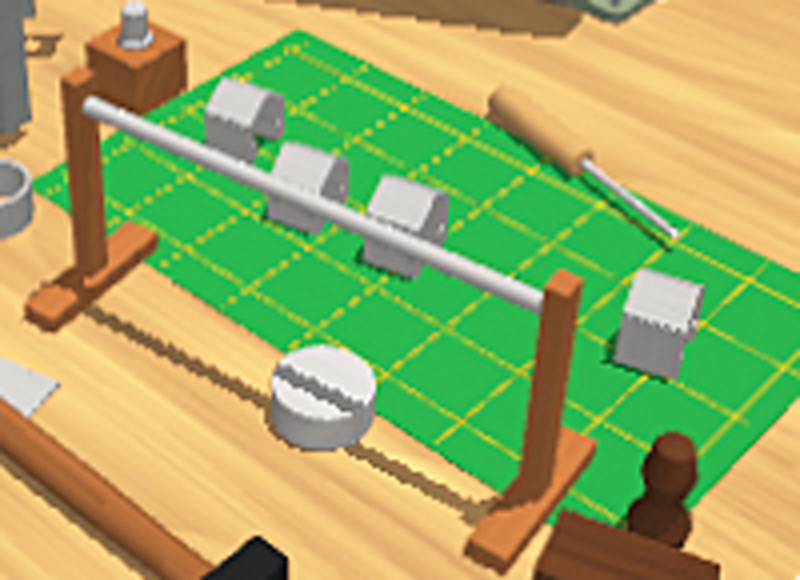

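View pics/s2.png

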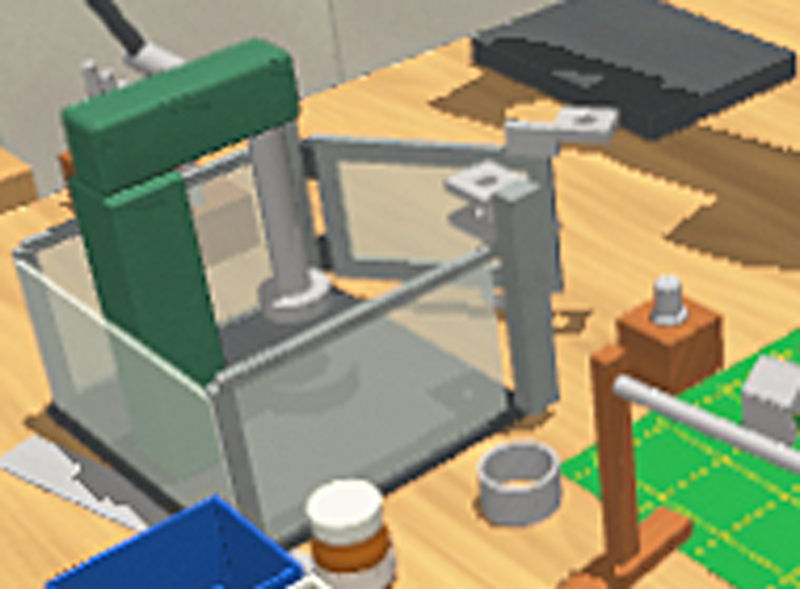

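```bash
cat > meas.py <<'E'
from h import *
def dies(ds,zmax=.075,box=(.25,.75,-.1,.5)):
    out=[]
    for d in ds:
        P=cloud(d); hsv=cv2.cvtColor(d['color'],cv2.COLOR_RGB2HSV)
        m=((P[...,2]>.015)&(P[...,2]<zmax)&(P[...,0]>box[0])&(P[...,0]<box[1])&(P[...,1]>box[2])&(P[...,1]<box[3])&(hsv[...,1]<60)).astype(np.uint8)
        n,l,st,c=cv2.connectedComponentsWithStats(m)
        for i in range(1,n):
            Q=P[l==i]
            zt=np.percentile(Q[:,2],97)
            if st[i,4]<60 or zt<.045: continue
            Q=Q[Q[:,2]>zt-.014]       # the roof
            c0=np.median(Q,0)
            # side split by SVD-free alternating plane fit, start at yaw of world y ridge
            side=(Q[:,0]>c0[0])
            for _ in range(15):
                pl=[]
                for s in(True,False):
                    A=Q[side==s]; 
                    pl.append(np.linalg.lstsq(np.c_[A[:,:2]-c0[:2],np.ones(len(A))],A[:,2],rcond=None)[0])
                X=np.c_[Q[:,:2]-c0[:2],np.ones(len(Q))]
                new=np.abs(X@pl[0]-Q[:,2])<np.abs(X@pl[1]-Q[:,2])
                if (new==side).all() or new.sum()<8 or (~new).sum()<8: break
                side=new
            g=pl[0]-pl[1]   # ridge: g.(x,y,1)=0
            r=np.array([-g[1],g[0]]);r/=np.linalg.norm(r)
            if r[1]<0:r=-r
            nrm=np.array([r[1],-r[0]])
            off=-g[2]/np.linalg.norm(g[:2])*np.sign(g[:2]@nrm)
            al=(Q[:,:2]-c0[:2])@r
            mid=(np.percentile(al,3)+np.percentile(al,97))/2
            ctr=c0[:2]+nrm*off+r*mid
            ztop=pl[0]@np.r_[ctr-c0[:2],1]
            out.append((ctr.round(4),'ridgeang(from +y)',np.degrees(np.arctan2(-r[0],r[1])).round(1),'zt',ztop.round(4),'len',np.ptp(al).round(3),'slopes',np.hypot(*pl[0][:2]).round(2),np.hypot(*pl[1][:2]).round(2),len(Q)))
        out.append('--')
    return out
E
python3 - <<'E'
from meas import *
t=pickle.load(open('top.pkl','rb'));s=pickle.load(open('scene.pkl','rb'))
for o in dies([t,s]): print(*o)
# rail
for d in(t,s):
    P=cloud(d); 
    m=(abs(P[...,2]-.152)<.012)&(P[...,0]>.5)&(P[...,0]<.75)&(P[...,1]>.0)&(P[...,1]<.45)
    Q=P[m]; 
    hs=cv2.cvtColor(d['color'],cv2.COLOR_RGB2HSV)[m]
    g=hs[:,1]<60
    B=Q[g]; W=Q[~g]
    k=np.polyfit(B[:,1],B[:,0],1); print('bar n',len(B),'x=',k,'yrange',B[:,1].min(),B[:,1].max(),'z',np.percentile(B[:,2],[5,50,95]))
    m=(P[...,2]>.158)&(P[...,2]<.18)&(P[...,0]>.5)&(P[...,0]<.75)&(P[...,1]>-.02)&(P[...,1]<.45)
    n,l,st,c=cv2.connectedComponentsWithStats(m.astype(np.uint8))
    for i in range(1,n):
        if st[i,4]>5: print('post',P[l==i].mean(0),P[l==i].min(0),P[l==i].max(0),st[i,4])
E
```

```text
[0.4667 0.08  ] ridgeang(from +y) 14.2 zt 0.049 len 0.039 slopes 0.35 0.46 124
[0.4586 0.1603] ridgeang(from +y) 11.8 zt 0.0566 len 0.04 slopes 0.5 0.39 119
[ 0.4393 -0.01  ] ridgeang(from +y) 8.2 zt 0.0501 len 0.041 slopes 0.42 0.49 121
[0.4241 0.3406] ridgeang(from +y) 14.5 zt 0.0554 len 0.041 slopes 0.56 0.32 118
- -
[ 0.4449 -0.0071] ridgeang(from +y) 0.1 zt 0.0465 len 0.045 slopes 0.6 0.3 120
[0.4721 0.0827] ridgeang(from +y) 17.0 zt 0.0466 len 0.043 slopes 0.55 0.31 133
[0.461  0.1637] ridgeang(from +y) 4.8 zt 0.0544 len 0.042 slopes 0.55 0.19 145
[0.4225 0.3417] ridgeang(from +y) 14.0 zt 0.0554 len 0.04 slopes 0.51 0.4 188
- -
bar n 330 x= [-0.13435738  0.63312329] yrange 0.03894317577056794 0.3552514047487347 z [0.14972091 0.1552123  0.16004275]
post [0.62843943 0.03063543 0.16829227] [0.62003375 0.02278841 0.15807328] [0.64018289 0.0421932  0.17349424] 31
post [0.5996543  0.24729556 0.1601506 ] [0.59595098 0.24273108 0.15834259] [0.60312533 0.25173699 0.16218267] 6
post [0.58441404 0.35912855 0.16836582] [0.57526927 0.35390483 0.15813104] [0.59314446 0.36420178 0.17290135] 25
bar n 589 x= [-0.13661456  0.63752664] yrange 0.035095379993063225 0.3529280035577572 z [0.14838296 0.15361962 0.15679061]
post [0.63280829 0.03255365 0.16553739] [0.61977819 0.02309265 0.15806263] [0.64091115 0.03938661 0.17060372] 55
post [0.58749036 0.3628128  0.16707796] [0.57366865 0.35345229 0.15839926] [0.59558679 0.36960359 0.1725562 ] 85
```

```bash
cat >> meas.py <<'E'
def diesrect(d,box=(.25,.58,-.05,.5)):
    """top view: grey roof outline -> minAreaRect raycast onto eave plane"""
    P=cloud(d); hsv=cv2.cvtColor(d['color'],cv2.COLOR_RGB2HSV)
    m=((hsv[...,1]<60)&(hsv[...,2]>95)&(P[...,2]>.02)&(P[...,2]<.075)&(P[...,0]>box[0])&(P[...,0]<box[1])&(P[...,1]>box[2])&(P[...,1]<box[3])).astype(np.uint8)
    n,l,st,c=cv2.connectedComponentsWithStats(m); out=[]
    for i in range(1,n):
        if st[i,4]<60: continue
        zt=np.percentile(P[l==i][:,2],95); H=.058 if zt>.0545 else .052
        if zt<.04: continue
        v,u=np.nonzero(l==i)
        W=plane(d,np.c_[u,v],H-.014)[:,:2]
        (cx,cy),(w,h),a=cv2.minAreaRect((W*1e4).astype(np.float32))
        a=a%90; a=a-90 if a>45 else a
        out.append((round(cx/1e4,4),round(cy/1e4,4),'size',round(w/10),round(h/10),'ang',round(a,1),'H',H,'zt',zt.round(4),st[i,4]))
    return out
E
python3 - <<'E'
from meas import *
t=pickle.load(open('top.pkl','rb'))
for o in diesrect(t): print(*o)
for d,n in((t,'t'),(pickle.load(open('scene.pkl','rb')),'s')):
  print(n,'proj bar',proj(d,[[.630,.04,.15],[.588,.35,.15]]))
E
```

```text
0.4678 0.0802 size 48 39 ang 13.7 H 0.052 zt 0.0528 155
0.4563 0.1604 size 49 40 ang 11.9 H 0.058 zt 0.0604 161
0.4398 -0.0099 size 48 40 ang 10.5 H 0.052 zt 0.0528 160
0.4204 0.3413 size 48 42 ang 19.6 H 0.058 zt 0.0585 159
t proj bar [[252.75721582 140.44759642]
 [157.72893114 151.6870504 ]]
s proj bar [[237.16532289 191.61981952]
 [349.45457765 240.8058806 ]]
```

Call:
drive_tool([
  [[0, 0, 1.517], [305, 549, -60], 100],
  [[0, 0, 1.517], [305, 549, -60], 100],
  [[0, 0, 1.517], [305, 549, -60], 100],
  [[0, 0, 1.517], [305, 549, -60], 100],
  [[0, 0, 1.517], [305, 549, -60], 100],
  [[0, 0, 1.517], [305, 549, -60], 100],
  [[0, 0, 1.517], [305, 549, -60], 100],
  [[0, 0, 1.517], [305, 549, -60], 100],
  [[0, 0, 1.517], [305, 549, -60], 100],
  [[0, 0, 1.517], [305, 549, -60], 100],
], squeeze=50)

```text
t: 1.1
tcp_pos: [0.377, -0.1219, 0.1836]
tool_rot: [[-0.171, 0.985, 0.0], [0.985, 0.171, -0.0], [-0.0, 0.0, -1.0]]
force: [1.6, -0.1, 0.1]
opening: 0.0855
```

Call:
drive_tool([
  [[0, 0, 0.0], [0, 0, 0], 100],
  [[0, 0, 0], [0, 0, 0], 100],
])

```text
t: 1.3
tcp_pos: [0.3766, -0.1229, 0.1835]
tool_rot: [[-0.168, 0.986, -0.001], [0.986, 0.168, -0.0], [0.0, -0.001, -1.0]]
force: [-0.3, 0.2, 0.1]
opening: 0.0852
```

```bash
cat > st.py <<'E'
from h import *
s=ctrl.get_state(); R=s['tool_rot']
print('t',round(s['t'],2),'tcp',(s['tcp_pos']*1000).round(1),'yaw(y)',np.degrees(np.arctan2(R[1,1],R[0,1])).round(2),'zaxis',R[:,2].round(3),'F',s['force'].round(1),'open',(s['opening']*1000).round(1),'j',s['joints'].round(0))
E
python3 st.py
```

```text
Traceback (most recent call last):
  File "st.py", line 3, in <module>
    print('t',round(s['t'],2),'tcp',(s['tcp_pos']*1000).round(1),'yaw(y)',np.degrees(np.arctan2(R[1,1],R[0,1])).round(2),'zaxis',R[:,2].round(3),'F',s['force'].round(1),'open',(s['opening']*1000).round(1),'j',s['joints'].round(0))
                                                                                                                                                                                ^^^^^^^^^^^^^^^^^^^^^^^^^
AttributeError: 'float' object has no attribute 'round'
```

Call:
drive_tool([
  [[0, 0, 0.014], [32, 57, -50], 100],
  [[0, 0, 0.014], [63, 113, -80], 100],
  [[0, 0, 0.014], [63, 113, -80], 100],
  [[0, 0, 0.014], [63, 113, -105], 100],
  [[0, 0, 0.014], [63, 113, -130], 100],
  [[0, 0, 0.014], [63, 113, -150], 100],
  [[0, 0, 0.014], [63, 113, -170], 100],
  [[0, 0, 0.014], [63, 113, -180], 100],
  [[0, 0, 0.014], [63, 113, -180], 100],
])

```text
t: 2.2
tcp_pos: [0.4387, -0.0122, 0.0029]
tool_rot: [[-0.176, 0.984, -0.003], [0.984, 0.176, 0.0], [0.0, -0.003, -1.0]]
force: [-0.3, -0.2, 0.9]
opening: 0.0854
```

```bash
sed -i "s/(s\['opening'\]\*1000).round(1)/round(s['opening']*1000,1)/" st.py; python3 st.py
python3 - <<'E'
from h import *
d=cam('scene'); crop(d,220,420,120,270,'pics/g1.png')
E
```

```text
t 2.2 tcp [438.7 -12.2   2.9] yaw(y) 10.14 zaxis [-0.003  0.    -1.   ] F [-0.3 -0.2  0.9] open 85.4 j [ -3.  23. 124.  -0.  33. -13.]
```

View pics/g1.png

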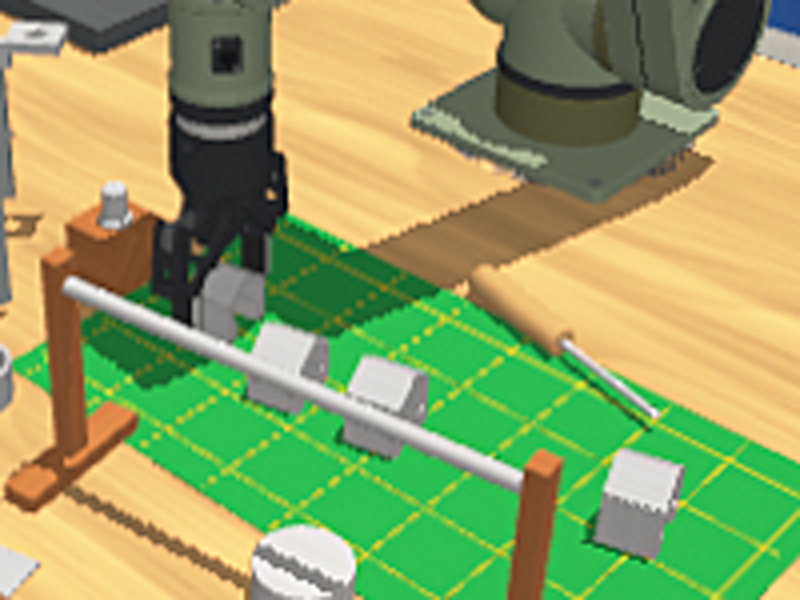

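Call:
drive_tool([
  [[0, 0, 0], [0, 0, 0], 40],
  [[0, 0, 0], [0, 0, 0], 40],
  [[0, 0, 0], [0, 0, 0], 40],
  [[0, 0, 0], [0, 0, 0], 40],
  [[0, 0, 0], [0, 0, 0], 40],
  [[0, 0, 0], [0, 0, 0], 40],
], squeeze=60)

```text
t: 2.85
tcp_pos: [0.4402, -0.011, 0.0048]
tool_rot: [[-0.179, 0.984, 0.002], [0.984, 0.179, -0.0], [-0.001, 0.002, -1.0]]
force: [-0.8, -1.4, 6.4]
opening: 0.0472
```

```bash
python3 st.py
```

```text
t 2.85 tcp [440.2 -11.    4.8] yaw(y) 10.33 zaxis [ 0.002 -0.    -1.   ] F [-0.8 -1.4  6.4] open 47.2 j [ -3.  23. 124.  -0.  33. -13.]
```

Call:
drive_tool([
  [[0, 0, 0], [0, 0, 30], 30],
  [[0, 0, 0], [0, 0, 80], 30],
  [[0, 0, 0], [0, 0, 130], 30],
  [[0, 0, -0.02], [20, 10, 175], 30],
  [[0, 0, -0.047], [65, 35, 180], 30],
  [[0, 0, -0.047], [110, 60, 180], 30],
  [[0, 0, -0.047], [150, 84, 180], 30],
  [[0, 0, -0.047], [183, 101, 180], 30],
  [[0, 0, -0.047], [183, 101, 180], 30],
  [[0, 0, -0.047], [183, 101, 180], 30],
])

```text
t: 3.85
tcp_pos: [0.6221, 0.0905, 0.1827]
tool_rot: [[-0.134, 0.991, -0.002], [0.991, 0.134, -0.001], [-0.0, -0.003, -1.0]]
force: [-0.6, -1.0, -1.7]
opening: 0.0469
```

```bash
python3 st.py
python3 - <<'E'
from h import *
d=cam('scene'); crop(d,190,390,100,250,'pics/g2.png'); d=cam('top'); crop(d,190,310,100,190,'pics/g2t.png')
E
```

```text
t 3.85 tcp [622.1  90.5 182.7] yaw(y) 7.68 zaxis [-0.002 -0.001 -1.   ] F [-0.6 -1.  -1.7] open 46.9 j [ 7. 25. 86. -0. 69. -0.]
```

View pics/g2.png

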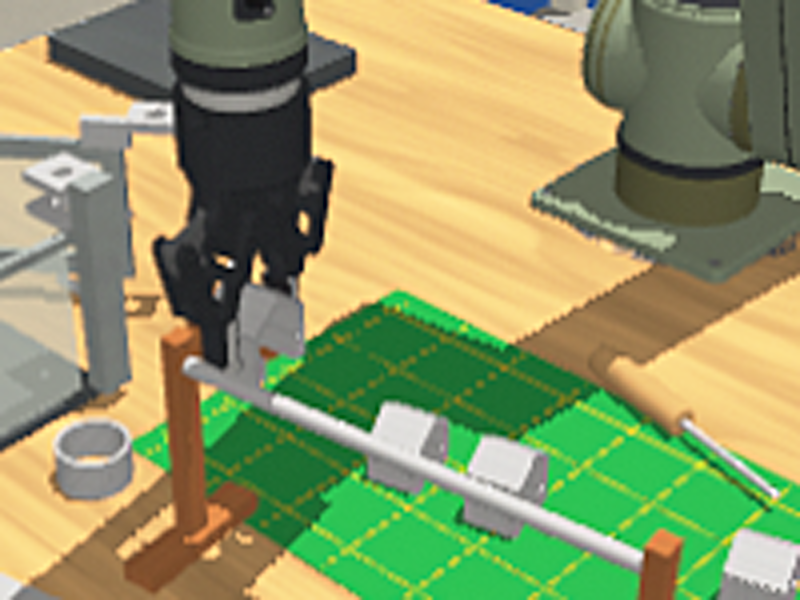

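View pics/g2t.png

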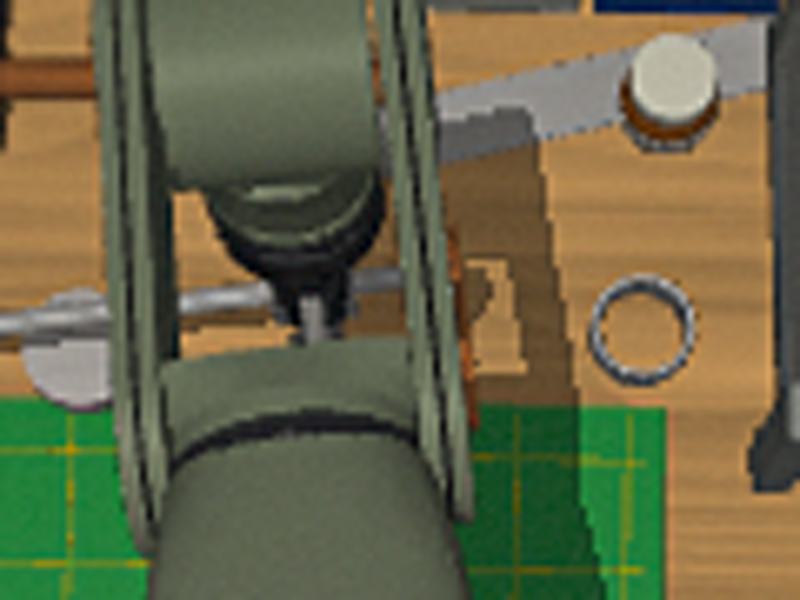

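Call:
drive_tool([
  [[0, 0, 0], [0, 0, -8], 30],
  [[0, 0, 0], [0, 0, -16], 30],
  [[0, 0, 0], [0, 0, -24], 30],
  [[0, 0, 0], [0, 0, -32], 30],
  [[0, 0, 0], [0, 0, -40], 30],
  [[0, 0, 0], [0, 0, -40], 30],
])

```text
t: 4.55
tcp_pos: [0.6216, 0.09, 0.142]
tool_rot: [[-0.133, 0.991, -0.003], [0.991, 0.133, -0.0], [0.0, -0.003, -1.0]]
force: [-0.0, -0.4, -1.7]
opening: 0.0473
```

```bash
python3 st.py
python3 - <<'E'
from h import *
d=cam('scene'); crop(d,190,310,130,220,'pics/g3.png')
E
```

```text
t 4.55 tcp [621.6  90.  142. ] yaw(y) 7.62 zaxis [-0.003 -0.    -1.   ] F [-0.  -0.4 -1.7] open 47.3 j [ 7. 27. 90. -0. 64. -0.]
```

View pics/g3.png

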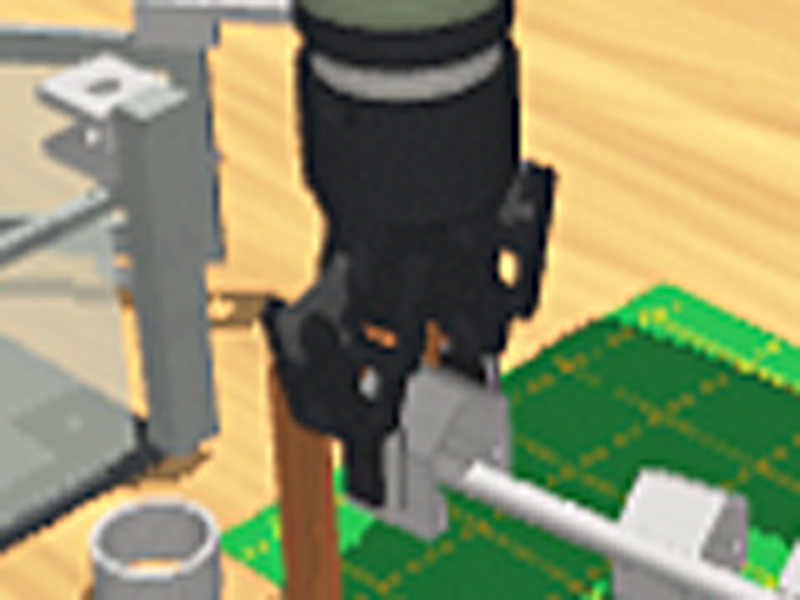

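Call:
drive_tool([
  [[0, 0, 0], [0, 0, -7], 30],
  [[0, 0, 0], [0, 0, -14], 30],
  [[0, 0, 0], [0, 0, -20], 30],
  [[0, 0, 0], [0, 0, -24], 30],
  [[0, 0, 0], [0, 0, -25], 30],
  [[0, 0, 0], [0, 0, -25], 30],
])

```text
t: 5.2
tcp_pos: [0.6226, 0.0901, 0.1186]
tool_rot: [[-0.133, 0.991, -0.0], [0.991, 0.133, -0.0], [0.0, -0.0, -1.0]]
force: [0.1, -0.3, -2.2]
opening: 0.0471
```

```bash
python3 st.py
```

```text
t 5.2 tcp [622.6  90.1 118.6] yaw(y) 7.62 zaxis [-0. -0. -1.] F [ 0.1 -0.3 -2.2] open 47.1 j [ 7. 28. 91. -0. 61. -0.]
```

Call:
drive_tool([
  [[0, 0, 0], [0, 0, -1], 30],
  [[0, 0, 0], [0, 0, -2], 30],
  [[0, 0, 0], [0, 0, -3], 30],
  [[0, 0, 0], [0, 0, -3], 30],
])

```text
t: 5.6
tcp_pos: [0.6229, 0.0902, 0.1174]
tool_rot: [[-0.133, 0.991, 0.002], [0.991, 0.133, 0.0], [0.0, 0.002, -1.0]]
force: [-2.1, -0.4, 5.0]
opening: 0.0469
```

```bash
python3 st.py
```

```text
t 5.6 tcp [622.9  90.2 117.4] yaw(y) 7.62 zaxis [ 0.002  0.    -1.   ] F [-2.1 -0.4  5. ] open 46.9 j [ 7. 28. 91.  0. 60. -0.]
```

Call:
drive_tool([
  [[0, 0, 0], [-1, 0, -2], 40],
  [[0, 0, 0], [-1, 0, -2], 65],
  [[0, 0, 0], [-1, 0, -2], 90],
  [[0, 0, 0], [-1, 0, -2], 90],
  [[0, 0, 0], [-1, 0, -1], 90],
  [[0, 0, 0], [-1, 0, 25], 90],
  [[0, 0, 0], [-1, 0, 75], 90],
  [[0, 0, 0], [-60, 0, 95], 90],
  [[0, 0, 0], [-110, 0, 95], 90],
])

```text
t: 6.5
tcp_pos: [0.5259, 0.0904, 0.2126]
tool_rot: [[-0.132, 0.991, 0.006], [0.991, 0.132, 0.001], [0.0, 0.007, -1.0]]
force: [-0.3, 0.5, 1.2]
opening: 0.0768
```

```bash
python3 st.py;  python3 - <<'E'
from meas import *
d=cam('scene'); crop(d,190,390,110,260,'pics/g4.png'); d=cam('top'); crop(d,140,300,95,215,'pics/g4t.png')
for o in diesrect(d): print(*o)
E
```

```text
t 6.5 tcp [525.9  90.4 212.6] yaw(y) 7.59 zaxis [ 0.006  0.001 -1.   ] F [-0.3  0.5  1.2] open 76.8 j [ 9. 15. 97.  0. 67.  1.]
0.4624 0.1548 size 40 28 ang 10.6 H 0.058 zt 0.0589 90
0.4204 0.3413 size 48 42 ang 19.6 H 0.058 zt 0.0587 160
```

View pics/g4.png

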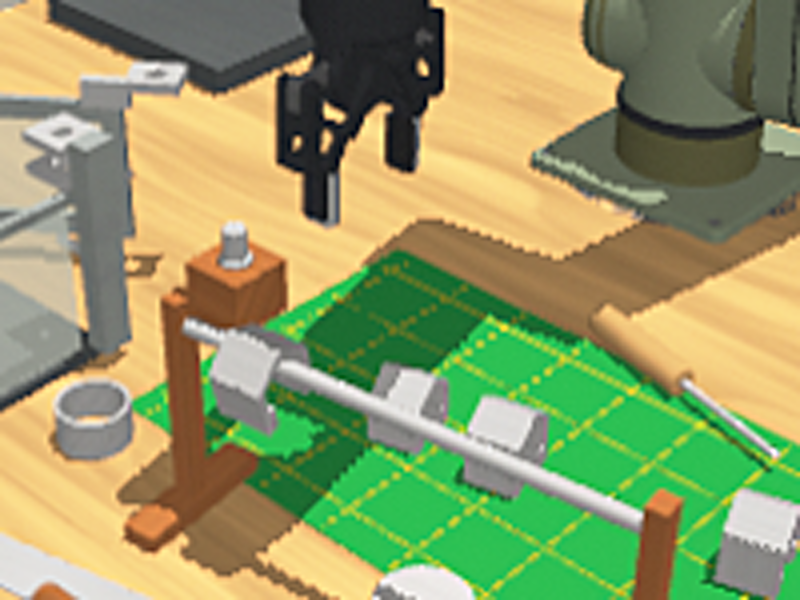

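View pics/g4t.png

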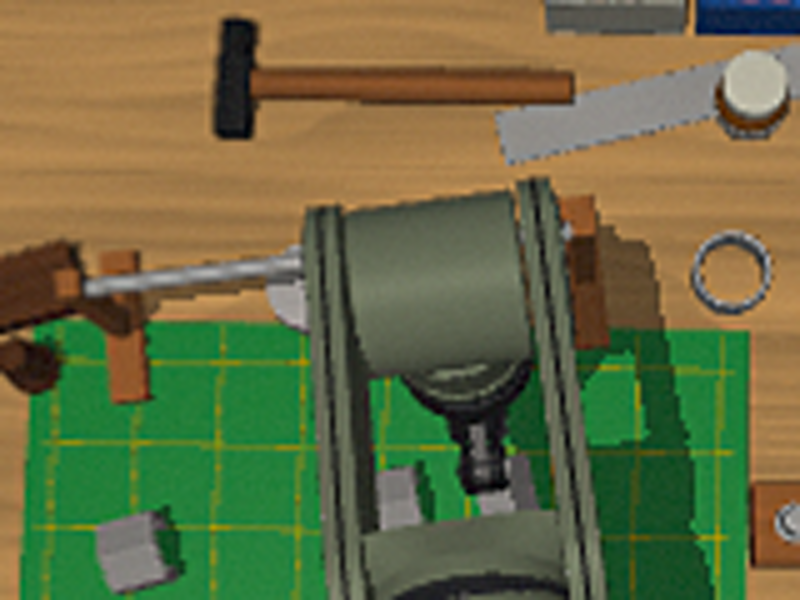

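Call:
drive_tool([
  [[0, 0, 0], [0, 0, 0], 100],
  [[0, 0, 0], [0, 0, 0], 100],
  [[0, 0, 0], [0, 0, 0], 100],
])

```text
t: 6.9
tcp_pos: [0.5257, 0.0902, 0.2098]
tool_rot: [[-0.132, 0.991, 0.001], [0.991, 0.132, 0.0], [-0.0, 0.001, -1.0]]
force: [0.7, 0.1, 0.4]
opening: 0.0856
```

```bash
python3 st.py;  python3 - <<'E'
from meas import *
d=cam('scene')
a=pickle.load(open('scene.pkl','rb'))
for o in dies([a,d]): print(*o)
E
```

```text
t 6.9 tcp [525.7  90.2 209.8] yaw(y) 7.61 zaxis [ 0.001  0.    -1.   ] F [0.7 0.1 0.4] open 85.6 j [ 9. 15. 97. -0. 67.  1.]
[ 0.4449 -0.0071] ridgeang(from +y) 0.1 zt 0.0465 len 0.045 slopes 0.6 0.3 120
[0.4721 0.0827] ridgeang(from +y) 17.0 zt 0.0466 len 0.043 slopes 0.55 0.31 133
[0.461  0.1637] ridgeang(from +y) 4.8 zt 0.0544 len 0.042 slopes 0.55 0.19 145
[0.4225 0.3417] ridgeang(from +y) 14.0 zt 0.0554 len 0.04 slopes 0.51 0.4 188
- -
[0.468  0.0814] ridgeang(from +y) 14.7 zt 0.0476 len 0.041 slopes 0.43 0.46 134
[0.4573 0.1619] ridgeang(from +y) 10.4 zt 0.0556 len 0.04 slopes 0.48 0.26 148
[0.4256 0.3424] ridgeang(from +y) 11.0 zt 0.0544 len 0.041 slopes 0.59 0.26 182
- -
```

Call:
drive_tool([
  [[0, 0, 0.106], [-29, -5, -45], 100],
  [[0, 0, 0.106], [-58, -10, -90], 100],
  [[0, 0, 0.106], [-58, -10, -125], 100],
  [[0, 0, 0.106], [-58, -10, -150], 100],
  [[0, 0, 0.106], [-58, -10, -175], 100],
  [[0, 0, 0.106], [-58, -10, -195], 100],
  [[0, 0, 0.106], [-58, -10, -206], 100],
  [[0, 0, 0.106], [-58, -10, -206], 100],
  [[0, 0, 0.106], [-58, -10, -206], 30],
  [[0, 0, 0.106], [-58, -10, -206], 30],
])

```text
t: 7.95
tcp_pos: [0.4674, 0.0803, 0.0049]
tool_rot: [[-0.237, 0.972, 0.002], [0.972, 0.237, 0.0], [-0.0, 0.002, -1.0]]
force: [-0.1, -0.1, 0.5]
opening: 0.0588
```

Call:
drive_tool([
  [[0, 0, 0], [0, 0, 0], 30],
  [[0, 0, 0], [0, 0, 0], 30],
  [[0, 0, 0], [0, 0, 0], 30],
  [[0, 0, 0], [0, 0, 0], 30],
])

```text
t: 8.35
tcp_pos: [0.4673, 0.0803, 0.0052]
tool_rot: [[-0.237, 0.972, 0.003], [0.972, 0.237, 0.0], [-0.0, 0.003, -1.0]]
force: [-0.3, -0.1, 6.7]
opening: 0.0473
```

```bash
python3 st.py
```

```text
t 8.35 tcp [467.3  80.3   5.2] yaw(y) 13.7 zaxis [ 0.003  0.    -1.   ] F [-0.3 -0.1  6.7] open 47.3 j [  8.  25. 119.  -0.  36.  -5.]
```

Call:
drive_tool([
  [[0, 0, 0], [0, 0, 30], 30],
  [[0, 0, 0], [0, 0, 80], 30],
  [[0, 0, 0], [0, 0, 130], 30],
  [[0, 0, -0.05], [20, 10, 175], 30],
  [[0, 0, -0.106], [60, 35, 178], 30],
  [[0, 0, -0.106], [100, 55, 178], 30],
  [[0, 0, -0.106], [130, 70, 178], 30],
  [[0, 0, -0.106], [146, 75, 178], 30],
  [[0, 0, -0.106], [146, 75, 178], 30],
  [[0, 0, -0.106], [146, 75, 178], 30],
])

```text
t: 9.35
tcp_pos: [0.6114, 0.1549, 0.1813]
tool_rot: [[-0.133, 0.991, -0.002], [0.991, 0.133, -0.001], [-0.0, -0.002, -1.0]]
force: [-1.1, -0.8, -1.5]
opening: 0.0469
```

Call:
drive_tool([
  [[0, 0, 0], [0, 0, -8], 30],
  [[0, 0, 0], [0, 0, -16], 30],
  [[0, 0, 0], [0, 0, -24], 30],
  [[0, 0, 0], [0, 0, -32], 30],
  [[0, 0, 0], [0, 0, -40], 30],
  [[0, 0, 0], [0, 0, -40], 30],
])

```text
t: 9.95
tcp_pos: [0.6114, 0.1549, 0.1404]
tool_rot: [[-0.133, 0.991, -0.003], [0.991, 0.133, -0.001], [-0.0, -0.003, -1.0]]
force: [-0.2, -0.1, -2.7]
opening: 0.0475
```

```bash
python3 st.py
python3 - <<'E'
from h import *
d=cam('scene'); crop(d,210,330,130,220,'pics/g5.png')
E
```

```text
t 9.95 tcp [611.4 154.9 140.4] yaw(y) 7.62 zaxis [-0.003 -0.001 -1.   ] F [-0.2 -0.1 -2.7] open 47.5 j [13. 27. 89.  0. 64.  6.]
```

View pics/g5.png

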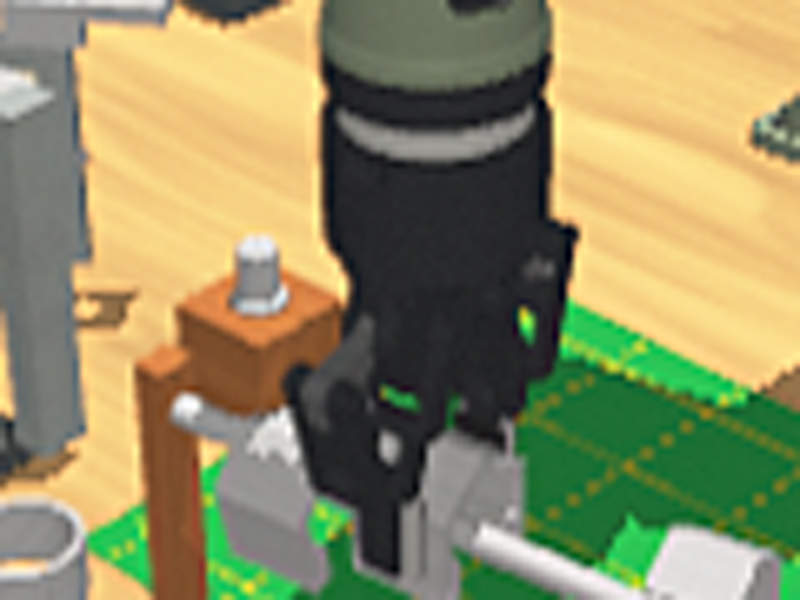

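Call:
drive_tool([
  [[0, 0, 0], [0, 0, -8], 30],
  [[0, 0, 0], [1, 0, -16], 30],
  [[0, 0, 0], [1, 0, -22], 30],
  [[0, 0, 0], [1, 0, -24], 30],
  [[0, 0, 0], [1, 0, -25], 30],
  [[0, 0, 0], [1, 0, -26], 30],
  [[0, 0, 0], [1, 0, -26], 30],
])

```text
t: 10.7
tcp_pos: [0.6129, 0.155, 0.117]
tool_rot: [[-0.133, 0.991, -0.0], [0.991, 0.133, -0.0], [-0.0, -0.0, -1.0]]
force: [-4.6, -1.0, 4.6]
opening: 0.0473
```

```bash
python3 st.py
```

```text
t 10.7 tcp [612.9 155.  117. ] yaw(y) 7.62 zaxis [-0. -0. -1.] F [-4.6 -1.   4.6] open 47.3 j [13. 28. 91. -0. 61.  6.]
```

Call:
drive_tool([
  [[0, 0, 0], [-2, 0, -1], 30],
  [[0, 0, 0], [-2, 0, -1], 30],
  [[0, 0, 0], [-2, 0, -1], 60],
  [[0, 0, 0], [-2, 0, -1], 70],
  [[0, 0, 0], [-2, 0, -1], 90],
  [[0, 0, 0], [-2, 0, -1], 90],
  [[0, 0, 0], [-2, 0, 0], 90],
  [[0, 0, 0], [-2, 0, 25], 90],
  [[0, 0, 0], [-2, 0, 65], 90],
  [[0, 0, 0], [-2, 0, 95], 90],
])

```text
t: 11.7
tcp_pos: [0.6118, 0.1552, 0.2129]
tool_rot: [[-0.133, 0.991, 0.001], [0.991, 0.133, 0.0], [0.0, 0.001, -1.0]]
force: [0.6, 0.3, 0.3]
opening: 0.0769
```

Call:
drive_tool([
  [[0, 0, 0], [-50, 0, 0], 100],
  [[0, 0, 0], [-100, 0, 0], 100],
  [[0, 0, 0], [-150, 0, 0], 100],
  [[0, 0, 0], [-200, 0, 0], 100],
  [[0, 0, 0], [-200, 0, 0], 100],
  [[0, 0, 0], [-200, 0, 0], 100],
])

```text
t: 12.3
tcp_pos: [0.411, 0.1553, 0.2117]
tool_rot: [[-0.134, 0.991, 0.002], [0.991, 0.134, 0.001], [0.0, 0.002, -1.0]]
force: [0.9, -0.3, -0.1]
opening: 0.0854
```

```bash
python3 st.py;  python3 - <<'E'
from meas import *
d=cam('scene'); crop(d,190,390,110,260,'pics/g6.png'); 
for o in dies([d]): print(*o)
d=cam('top'); crop(d,140,300,95,215,'pics/g6t.png')
for o in diesrect(d): print(*o)
E
```

```text
t 12.3 tcp [411.  155.3 211.7] yaw(y) 7.67 zaxis [ 0.002  0.001 -1.   ] F [ 0.9 -0.3 -0.1] open 85.4 j [ 19.   7. 108.  -0.  65.  12.]
[0.4558 0.1622] ridgeang(from +y) 7.8 zt 0.056 len 0.041 slopes 0.46 0.4 146
[0.4224 0.3415] ridgeang(from +y) 14.4 zt 0.0558 len 0.04 slopes 0.54 0.44 192
- -
0.4196 0.3446 size 48 36 ang 15.2 H 0.058 zt 0.0585 137
```

View pics/g6.png

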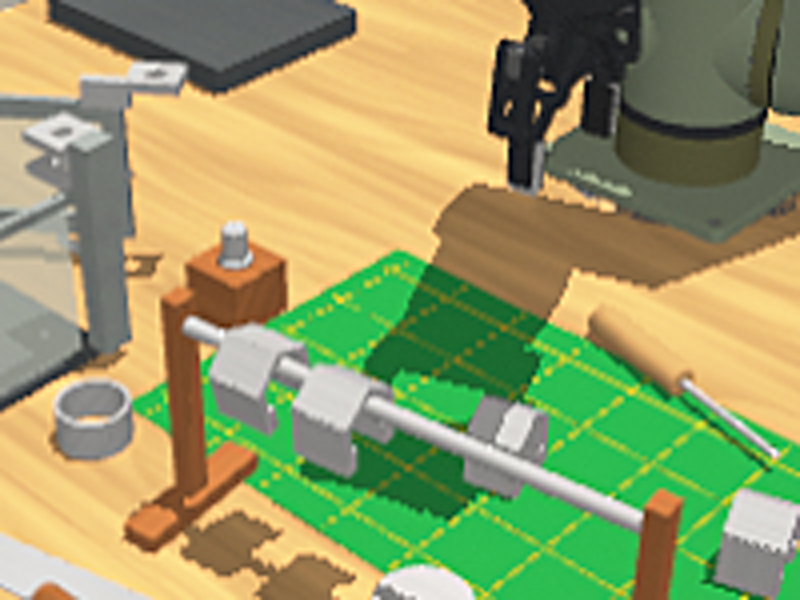

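View pics/g6t.png

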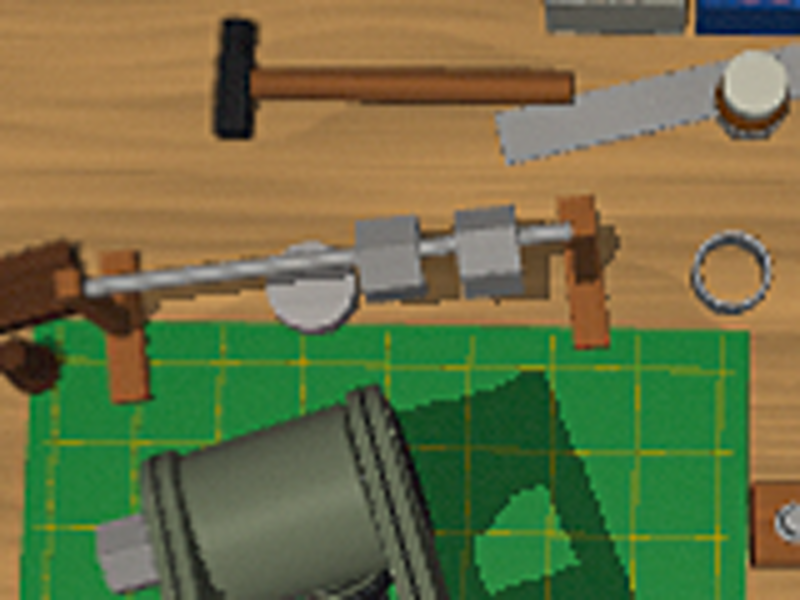

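Call:
drive_tool([
  [[0, 0, 0.073], [23, 5, -45], 100],
  [[0, 0, 0.073], [45, 5, -90], 100],
  [[0, 0, 0.073], [45, 5, -120], 100],
  [[0, 0, 0.073], [45, 5, -145], 100],
  [[0, 0, 0.073], [45, 5, -170], 100],
  [[0, 0, 0.073], [45, 5, -190], 100],
  [[0, 0, 0.073], [45, 5, -205], 100],
  [[0, 0, 0.073], [45, 5, -205], 100],
  [[0, 0, 0.073], [45, 5, -205], 30],
  [[0, 0, 0.073], [45, 5, -205], 30],
])

```text
t: 13.4
tcp_pos: [0.4577, 0.1604, 0.0066]
tool_rot: [[-0.204, 0.979, 0.002], [0.979, 0.204, 0.001], [0.0, 0.002, -1.0]]
force: [-0.2, 1.3, -0.1]
opening: 0.0593
```

Call:
drive_tool([
  [[0, 0, 0], [0, 0, 0], 30],
  [[0, 0, 0], [0, 0, 0], 30],
  [[0, 0, 0], [0, 0, 0], 30],
  [[0, 0, 0], [0, 0, 0], 30],
])

```text
t: 13.8
tcp_pos: [0.4574, 0.1604, 0.007]
tool_rot: [[-0.205, 0.979, 0.003], [0.979, 0.205, 0.001], [0.0, 0.003, -1.0]]
force: [0.2, -0.6, 6.8]
opening: 0.0474
```

```bash
python3 st.py
```

```text
t 13.8 tcp [457.4 160.4   7. ] yaw(y) 11.81 zaxis [ 0.003  0.001 -1.   ] F [ 0.2 -0.6  6.8] open 47.4 j [ 18.  25. 118.  -0.  37.   6.]
```

Call:
drive_tool([
  [[0, 0, 0], [0, 0, 30], 30],
  [[0, 0, 0], [0, 0, 80], 30],
  [[0, 0, 0], [0, 0, 130], 30],
  [[0, 0, -0.05], [20, 10, 172], 30],
  [[0, 0, -0.073], [60, 30, 176], 30],
  [[0, 0, -0.073], [100, 48, 176], 30],
  [[0, 0, -0.073], [130, 58, 176], 30],
  [[0, 0, -0.073], [145, 60, 176], 30],
  [[0, 0, -0.073], [145, 60, 176], 30],
  [[0, 0, -0.073], [145, 60, 176], 30],
])

```text
t: 14.8
tcp_pos: [0.6002, 0.2198, 0.181]
tool_rot: [[-0.133, 0.991, -0.003], [0.991, 0.133, -0.001], [-0.0, -0.003, -1.0]]
force: [0.5, -0.4, -2.0]
opening: 0.0475
```

Call:
drive_tool([
  [[0, 0, 0], [0, 0, -8], 30],
  [[0, 0, 0], [0, 0, -16], 30],
  [[0, 0, 0], [0, 0, -24], 30],
  [[0, 0, 0], [0, 0, -32], 30],
  [[0, 0, 0], [0, 0, -40], 30],
  [[0, 0, 0], [0, 0, -40], 30],
])

```text
t: 15.4
tcp_pos: [0.6004, 0.2198, 0.1403]
tool_rot: [[-0.133, 0.991, -0.003], [0.991, 0.133, -0.001], [-0.001, -0.003, -1.0]]
force: [0.4, -0.3, -1.6]
opening: 0.047
```

```bash
python3 st.py
python3 - <<'E'
from h import *
d=cam('scene'); crop(d,230,350,130,220,'pics/g7.png')
E
```

```text
t 15.4 tcp [600.4 219.8 140.3] yaw(y) 7.62 zaxis [-0.003 -0.001 -1.   ] F [ 0.4 -0.3 -1.6] open 47.0 j [19. 28. 88. -0. 64. 11.]
```

View pics/g7.png

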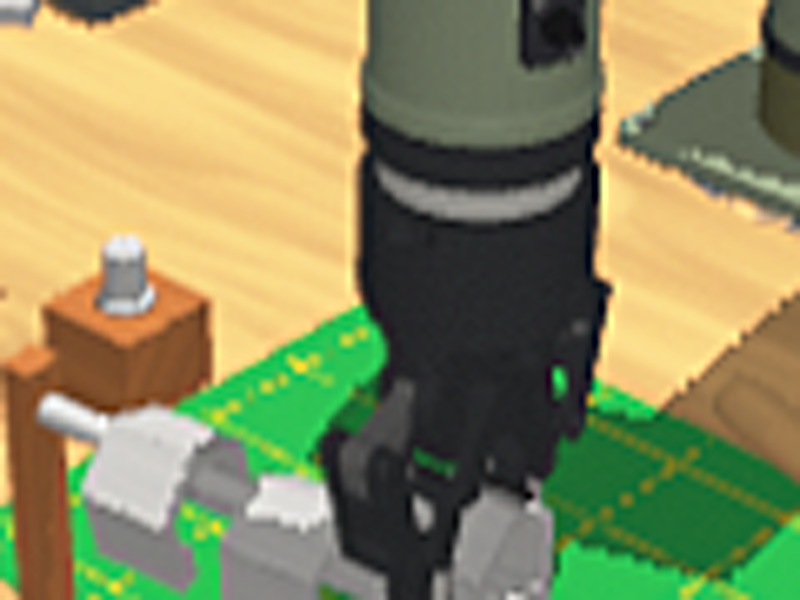

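Call:
drive_tool([
  [[0, 0, 0], [0, 0, -8], 30],
  [[0, 0, 0], [1, 0, -16], 30],
  [[0, 0, 0], [1, 0, -22], 30],
  [[0, 0, 0], [1, 0, -26], 30],
  [[0, 0, 0], [1, 0, -28], 30],
  [[0, 0, 0], [1, 0, -30], 30],
  [[0, 0, 0], [1, 0, -30], 30],
])

```text
t: 16.15
tcp_pos: [0.603, 0.2203, 0.1125]
tool_rot: [[-0.133, 0.991, 0.002], [0.991, 0.133, 0.0], [0.0, 0.002, -1.0]]
force: [0.9, -0.9, -2.2]
opening: 0.0471
```

```bash
python3 st.py
```

```text
t 16.15 tcp [603.  220.3 112.5] yaw(y) 7.62 zaxis [ 0.002  0.    -1.   ] F [ 0.9 -0.9 -2.2] open 47.1 j [19. 29. 90. -0. 61. 11.]
```

Call:
drive_tool([
  [[0, 0, 0], [-1, 0, -1], 30],
  [[0, 0, 0], [-1, 0, -2], 30],
  [[0, 0, 0], [-1, 0, -2], 30],
])

```text
t: 16.45
tcp_pos: [0.6032, 0.2204, 0.1123]
tool_rot: [[-0.133, 0.991, 0.005], [0.991, 0.133, 0.001], [0.001, 0.006, -1.0]]
force: [2.9, -1.2, 4.9]
opening: 0.047
```

```bash
python3 st.py
```

```text
t 16.45 tcp [603.2 220.4 112.3] yaw(y) 7.62 zaxis [ 0.005  0.001 -1.   ] F [ 2.9 -1.2  4.9] open 47.0 j [19. 29. 90. -0. 60. 11.]
```

Call:
drive_tool([
  [[0, 0, 0], [1, 0, -1], 30],
  [[0, 0, 0], [1, 0, -1], 30],
  [[0, 0, 0], [1, 0, -1], 60],
  [[0, 0, 0], [1, 0, -1], 70],
  [[0, 0, 0], [1, 0, -1], 90],
  [[0, 0, 0], [1, 0, -1], 90],
  [[0, 0, 0], [1, 0, 0], 90],
  [[0, 0, 0], [1, 0, 25], 90],
  [[0, 0, 0], [1, 0, 65], 90],
  [[0, 0, 0], [1, 0, 95], 90],
])

```text
t: 17.45
tcp_pos: [0.6027, 0.2203, 0.2068]
tool_rot: [[-0.133, 0.991, 0.001], [0.991, 0.133, 0.0], [0.0, 0.001, -1.0]]
force: [1.2, -0.0, 0.4]
opening: 0.077
```

Call:
drive_tool([
  [[0, 0, 0], [-50, -30, 20], 100],
  [[0, 0, 0], [-100, -60, 40], 100],
  [[0, 0, 0], [-140, -90, 40], 100],
  [[0, 0, 0], [-180, -120, 40], 100],
  [[0, 0, 0], [-220, -140, 40], 100],
  [[0, 0, 0], [-220, -140, 40], 100],
])

```text
t: 18.05
tcp_pos: [0.3781, 0.0784, 0.245]
tool_rot: [[-0.132, 0.991, -0.002], [0.991, 0.131, -0.001], [-0.0, -0.002, -1.0]]
force: [0.6, 0.4, -0.5]
opening: 0.0854
```

```bash
python3 st.py;  python3 - <<'E'
from meas import *
d=cam('scene'); crop(d,190,410,110,275,'pics/g8.png'); 
for o in dies([d]): print(*o)
d=cam('top'); crop(d,140,300,95,215,'pics/g8t.png')
for o in diesrect(d): print(*o)
E
```

```text
t 18.05 tcp [378.1  78.4 245. ] yaw(y) 7.56 zaxis [-0.002 -0.001 -1.   ] F [ 0.6  0.4 -0.5] open 85.4 j [ 10.   0. 110.  -0.  70.   2.]
[0.422  0.3413] ridgeang(from +y) 14.8 zt 0.0557 len 0.04 slopes 0.51 0.46 192
- -
0.4204 0.3413 size 48 42 ang 19.6 H 0.058 zt 0.0589 158
```

View pics/g8.png

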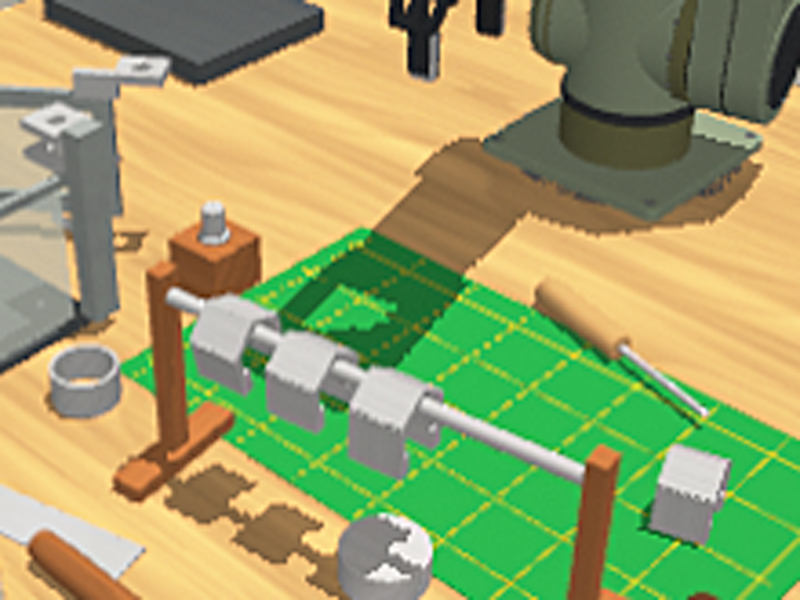

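View pics/g8t.png

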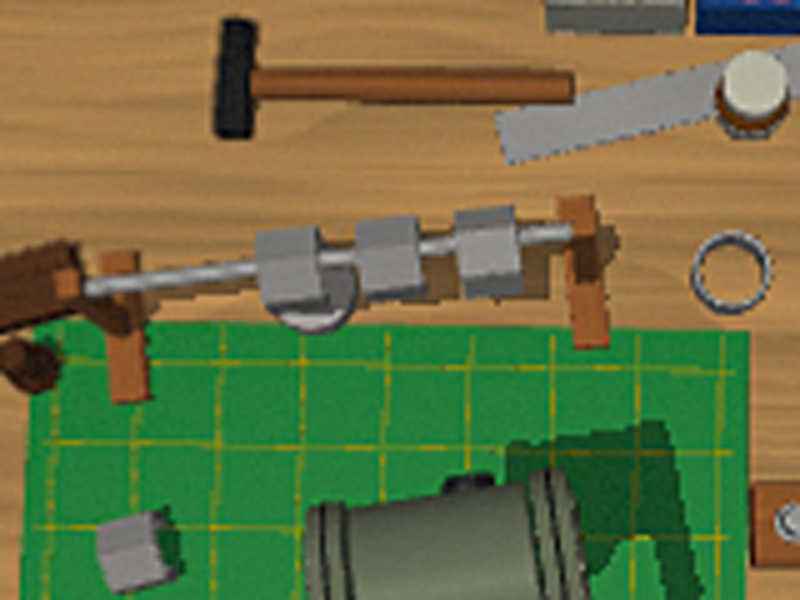

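Call:
drive_tool([
  [[0, 0, 0.138], [10, 48, -5], 100],
  [[0, 0, 0.138], [20, 96, -20], 100],
  [[0, 0, 0.138], [30, 144, -40], 100],
  [[0, 0, 0.138], [36, 190, -60], 100],
  [[0, 0, 0.138], [43, 235, -75], 100],
  [[0, 0, 0.138], [43, 263, -90], 100],
  [[0, 0, 0.138], [43, 263, -125], 100],
  [[0, 0, 0.138], [43, 263, -125], 100],
  [[0, 0, 0.138], [43, 263, -125], 100],
])

```text
t: 19.05
tcp_pos: [0.4257, 0.3437, 0.1195]
tool_rot: [[-0.268, 0.963, -0.001], [0.963, 0.268, -0.001], [-0.001, -0.001, -1.0]]
force: [1.4, -0.4, 0.3]
opening: 0.0854
```

```bash
python3 st.py
```

```text
t 19.05 tcp [425.7 343.7 119.5] yaw(y) 15.55 zaxis [-0.001 -0.001 -1.   ] F [ 1.4 -0.4  0.3] open 85.4 j [ 38.  21. 103.  -0.  56.  22.]
```

Call:
drive_tool([
  [[0, 0, 0], [-5, -2, -25], 100],
  [[0, 0, 0], [-5, -2, -50], 100],
  [[0, 0, 0], [-5, -2, -75], 100],
  [[0, 0, 0], [-5, -2, -95], 100],
  [[0, 0, 0], [-5, -2, -112], 100],
  [[0, 0, 0], [-5, -2, -112], 100],
  [[0, 0, 0], [-5, -2, -112], 30],
  [[0, 0, 0], [-5, -2, -112], 30],
  [[0, 0, 0], [-5, -2, -112], 30],
  [[0, 0, 0], [-5, -2, -112], 30],
])

```text
t: 20.05
tcp_pos: [0.4214, 0.3419, 0.0098]
tool_rot: [[-0.268, 0.964, 0.003], [0.964, 0.268, 0.002], [0.001, 0.003, -1.0]]
force: [0.1, -0.5, 6.6]
opening: 0.0471
```

Call:
drive_tool([
  [[0, 0, 0], [0, 0, 0], 30],
  [[0, 0, 0], [0, 0, 0], 30],
  [[0, 0, 0], [0, 0, 0], 30],
])

```text
t: 20.35
tcp_pos: [0.4214, 0.3419, 0.0098]
tool_rot: [[-0.268, 0.963, 0.003], [0.964, 0.268, 0.002], [0.001, 0.003, -1.0]]
force: [-0.4, -0.3, 6.3]
opening: 0.0473
```

```bash
python3 st.py
```

```text
t 20.35 tcp [421.4 341.9   9.8] yaw(y) 15.53 zaxis [ 0.003  0.002 -1.   ] F [-0.4 -0.3  6.3] open 47.3 j [ 38.  29. 110.  -0.  41.  22.]
```

Call:
drive_tool([
  [[0, 0, 0], [0, 0, 30], 30],
  [[0, 0, 0], [0, 0, 80], 30],
  [[0, 0, 0], [0, 0, 130], 30],
  [[0, 0, -0.05], [20, -8, 172], 30],
  [[0, 0, -0.138], [60, -25, 176], 30],
  [[0, 0, -0.138], [105, -40, 176], 30],
  [[0, 0, -0.138], [145, -52, 176], 30],
  [[0, 0, -0.138], [174, -57, 176], 30],
  [[0, 0, -0.138], [174, -57, 176], 30],
  [[0, 0, -0.138], [174, -57, 176], 30],
])

```text
t: 21.35
tcp_pos: [0.5942, 0.2837, 0.1836]
tool_rot: [[-0.132, 0.991, -0.001], [0.991, 0.132, -0.0], [-0.0, -0.001, -1.0]]
force: [-0.7, 0.7, -1.2]
opening: 0.0471
```

Call:
drive_tool([
  [[0, 0, 0], [0, 0, -8], 30],
  [[0, 0, 0], [0, 0, -16], 30],
  [[0, 0, 0], [0, 0, -24], 30],
  [[0, 0, 0], [0, 0, -32], 30],
  [[0, 0, 0], [0, 0, -40], 30],
  [[0, 0, 0], [0, 0, -40], 30],
])

```text
t: 21.95
tcp_pos: [0.5934, 0.2838, 0.1423]
tool_rot: [[-0.133, 0.991, -0.003], [0.991, 0.133, -0.001], [-0.001, -0.003, -1.0]]
force: [0.5, 0.9, -1.8]
opening: 0.047
```

```bash
python3 st.py
python3 - <<'E'
from h import *
d=cam('scene'); crop(d,250,370,150,240,'pics/g9.png')
E
```

```text
t 21.95 tcp [593.4 283.8 142.3] yaw(y) 7.63 zaxis [-0.003 -0.001 -1.   ] F [ 0.5  0.9 -1.8] open 47.0 j [25. 29. 85. -0. 66. 17.]
```

View pics/g9.png

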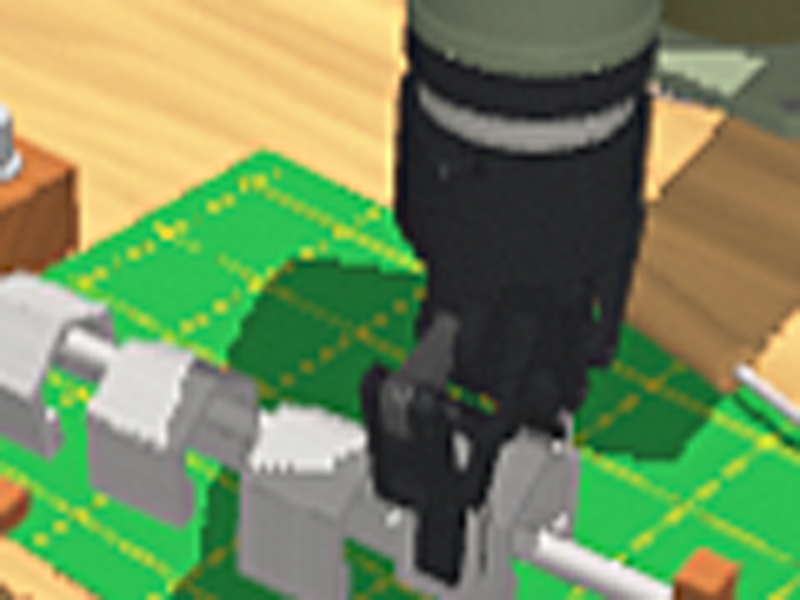

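Call:
drive_tool([
  [[0, 0, 0], [0, 0, -8], 30],
  [[0, 0, 0], [1, 0, -16], 30],
  [[0, 0, 0], [1, 0, -22], 30],
  [[0, 0, 0], [1, 0, -25], 30],
  [[0, 0, 0], [1, 0, -27], 30],
  [[0, 0, 0], [1, 0, -29], 30],
  [[0, 0, 0], [1, 0, -29], 30],
])

```text
t: 22.7
tcp_pos: [0.5955, 0.2842, 0.1156]
tool_rot: [[-0.133, 0.991, 0.001], [0.991, 0.133, 0.0], [0.0, 0.001, -1.0]]
force: [-1.2, -1.3, 1.8]
opening: 0.0472
```

```bash
python3 st.py
```

```text
t 22.7 tcp [595.5 284.2 115.6] yaw(y) 7.62 zaxis [ 0.001  0.    -1.   ] F [-1.2 -1.3  1.8] open 47.2 j [25. 31. 87. -0. 62. 17.]
```

Call:
drive_tool([
  [[0, 0, 0], [0, 0, -1], 30],
  [[0, 0, 0], [0, 0, -1], 30],
  [[0, 0, 0], [0, 0, -1], 60],
  [[0, 0, 0], [0, 0, -1], 70],
  [[0, 0, 0], [0, 0, -1], 90],
  [[0, 0, 0], [0, 0, -1], 90],
  [[0, 0, 0], [0, 0, 0], 90],
  [[0, 0, 0], [0, 0, 25], 90],
  [[0, 0, 0], [0, 0, 65], 90],
  [[0, 0, 0], [0, 0, 95], 90],
])

```text
t: 23.7
tcp_pos: [0.5957, 0.2843, 0.212]
tool_rot: [[-0.133, 0.991, 0.001], [0.991, 0.133, 0.001], [0.0, 0.001, -1.0]]
force: [0.8, -0.3, 0.9]
opening: 0.0767
```

Call:
drive_tool([
  [[0, 0, 0], [-50, -10, 20], 30],
  [[0, 0, 0], [-100, -20, 40], 0],
  [[0, 0, 0], [-145, -40, 40], 0],
  [[0, 0, 0], [-185, -70, 40], 0],
  [[0, 0, 0], [-220, -105, 40], 0],
  [[0, 0, 0], [-250, -140, 40], 0],
  [[0, 0, 0], [-250, -140, 40], 0],
])

```text
t: 24.4
tcp_pos: [0.3408, 0.1411, 0.25]
tool_rot: [[-0.131, 0.991, -0.002], [0.991, 0.131, -0.002], [-0.001, -0.002, -1.0]]
force: [0.9, 1.2, 0.1]
opening: 0.0002
```

```bash
python3 st.py;  python3 - <<'E'
from meas import *
d=cam('scene'); crop(d,190,410,110,275,'pics/g10.png'); pickle.dump(d,open('scene2.pkl','wb'))
d=cam('top'); crop(d,140,340,95,245,'pics/g10t.png'); pickle.dump(d,open('top2.pkl','wb'))
E
```

```text
t 24.4 tcp [340.8 141.1 250. ] yaw(y) 7.53 zaxis [-0.002 -0.002 -1.   ] F [0.9 1.2 0.1] open 0.2 j [ 21.  -1. 111.  -0.  71.  13.]
```

View pics/g10.png

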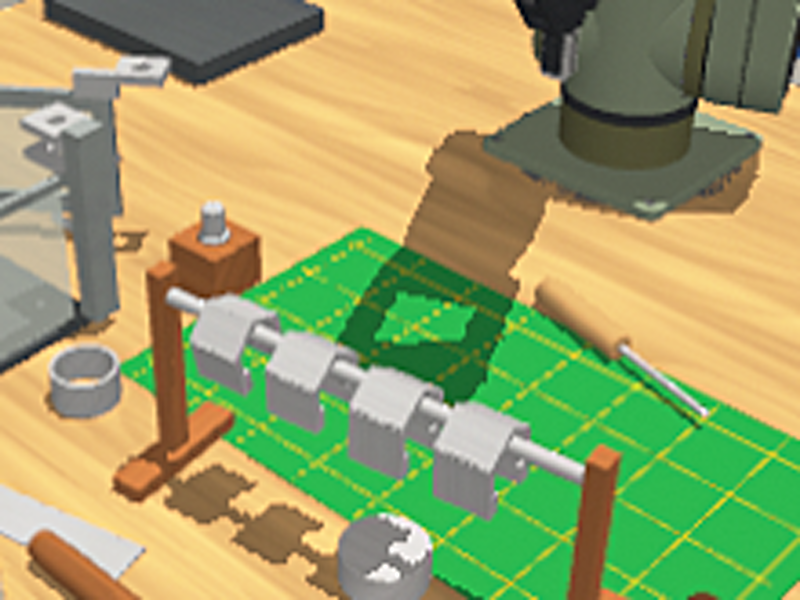

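View pics/g10t.png

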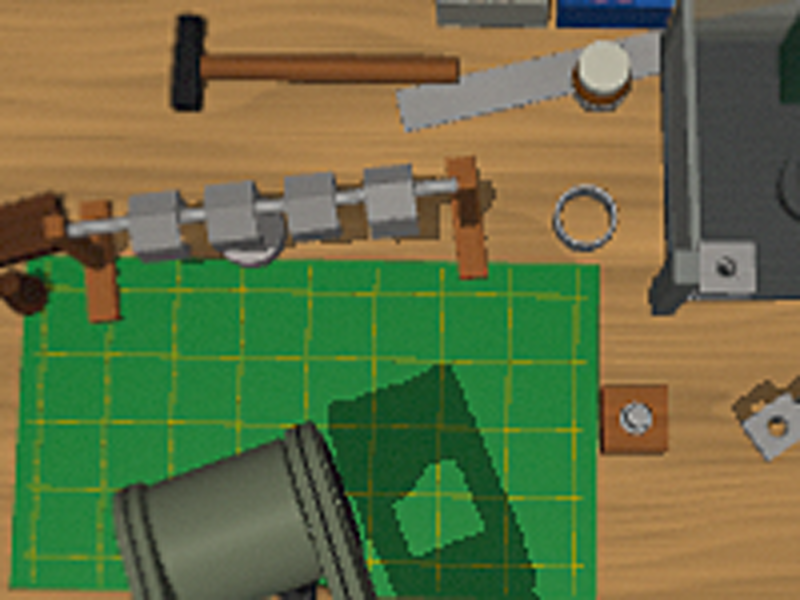

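Run:
```python
from meas import *
t=pickle.load(open('top2.pkl','rb'));s=pickle.load(open('scene2.pkl','rb'))
crop(t,290,410,120,210,'pics/p1.png'); crop(s,170,290,105,195,'pics/p2.png')
print('fork',plane(t,[321.75,161.5],.184),'lug',plane(t,[334.5,201.75],.172))
```

```text
fork [[ 0.55840108 -0.1788672   0.184     ]] lug [[ 0.43331825 -0.22034406  0.172     ]]
```

View pics/p1.png

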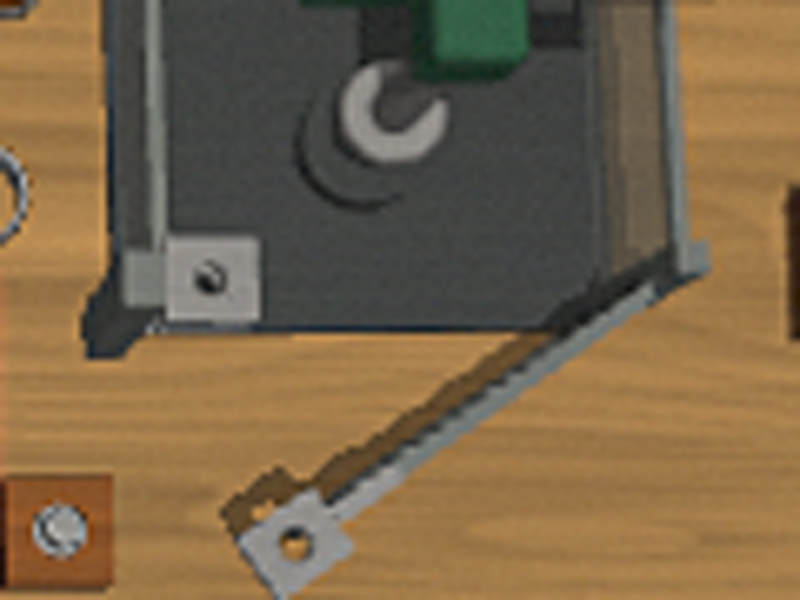

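View pics/p2.png

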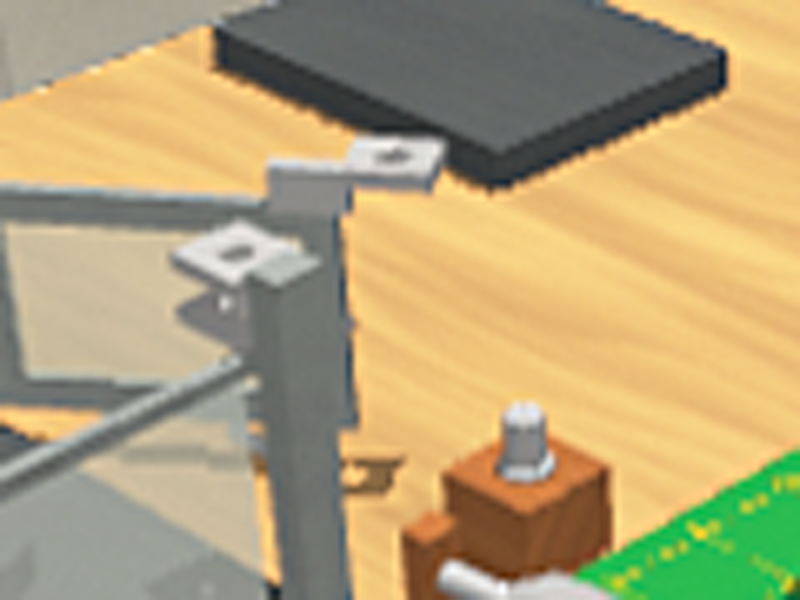

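Call:
drive_tool([
  [[0, 0, 0], [25, -45, 0], 0],
  [[0, 0, 0], [45, -95, 0], 0],
  [[0, 0, 0], [60, -145, 0], 0],
  [[0, 0, 0], [70, -195, 0], 0],
  [[0, 0, 0], [80, -245, 0], 0],
  [[0, 0, 0], [85, -295, 0], 0],
  [[0, 0, 0], [90, -345, 0], 0],
  [[0, 0, 0], [95, -395, 0], 0],
  [[0, 0, 0], [100, -440, 0], 0],
  [[0, 0, 0], [104, -481, 0], 0],
])

```text
t: 25.5
tcp_pos: [0.4512, -0.3399, 0.2494]
tool_rot: [[-0.132, 0.991, 0.001], [0.991, 0.132, -0.0], [-0.0, 0.001, -1.0]]
force: [0.8, -0.1, 0.3]
opening: 0.0
```

Call:
drive_tool([
  [[0, 0, 0], [0, 0, 0], 0],
  [[0, 0, 0], [0, 0, 0], 0],
])

```text
t: 25.7
tcp_pos: [0.4505, -0.3378, 0.2488]
tool_rot: [[-0.131, 0.991, -0.001], [0.991, 0.131, 0.001], [0.001, -0.0, -1.0]]
force: [-0.9, 1.4, -0.7]
opening: -0.0
```

```bash
python3 st.py
python3 - <<'E'
from meas import *
d=cam('scene'); crop(d,150,310,60,180,'pics/d1.png');
E
```

```text
t 25.7 tcp [ 450.5 -337.8  248.8] yaw(y) 7.54 zaxis [-0.001  0.001 -1.   ] F [-0.9  1.4 -0.7] open -0.0 j [-38.  17.  89.   0.  74. -46.]
```

View pics/d1.png

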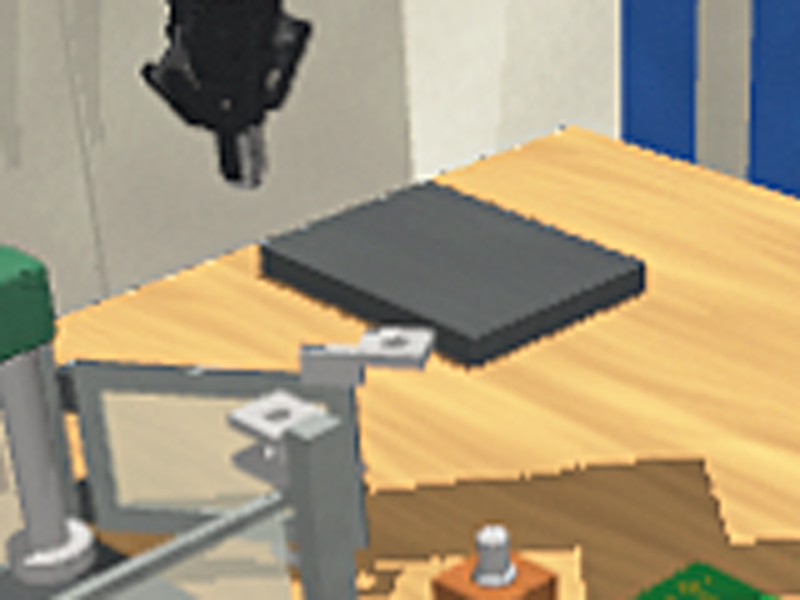

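Call:
drive_tool([
  [[0, 0, 0], [-5, -5, -40], 0],
  [[0, 0, 0], [-5, -5, -80], 0],
  [[0, 0, 0], [-5, -5, -110], 0],
  [[0, 0, 0], [-5, -5, -123], 0],
  [[0, 0, 0], [0, 0, -123], 0],
  [[0, 0, 0], [8, 7, -123], 0],
  [[0, 0, 0], [16, 13, -123], 0],
  [[0, 0, 0], [22, 18, -123], 0],
  [[0, 0, 0], [26, 20, -123], 0],
  [[0, 0, 0], [26, 20, -123], 0],
])

```text
t: 26.75
tcp_pos: [0.4763, -0.3166, 0.1275]
tool_rot: [[-0.134, 0.991, 0.001], [0.991, 0.134, -0.001], [-0.001, 0.001, -1.0]]
force: [1.0, 0.6, 0.0]
opening: 0.0001
```

```bash
python3 st.py
python3 - <<'E'
from meas import *
d=cam('scene'); crop(d,150,310,60,180,'pics/d2.png');
E
```

```text
t 26.75 tcp [ 476.3 -316.6  127.5] yaw(y) 7.68 zaxis [ 0.001 -0.001 -1.   ] F [1.  0.6 0. ] open 0.1 j [-35.  23.  99.   0.  58. -42.]
```

View pics/d2.png

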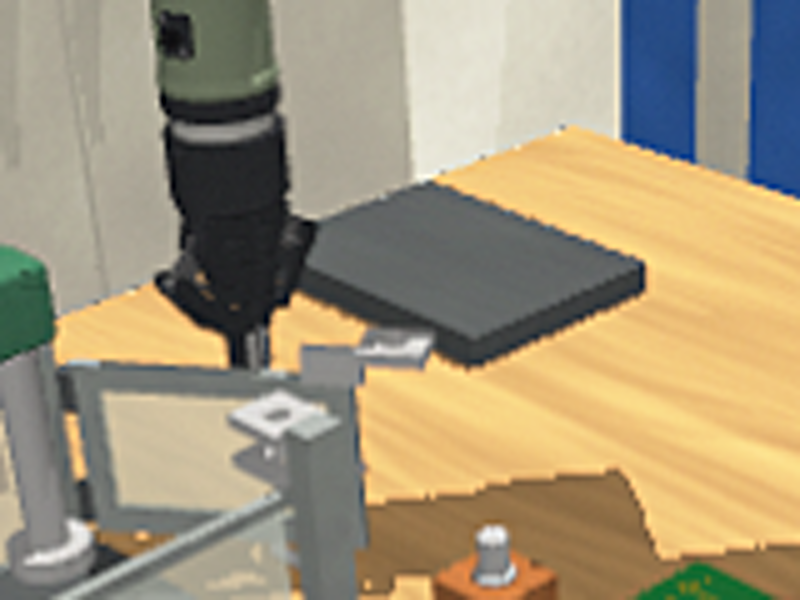

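Call:
drive_tool([
  [[0, 0, 0], [8, 7, 0], 0],
  [[0, 0, 0], [16, 13, 0], 0],
  [[0, 0, 0], [22, 17, 0], 0],
  [[0, 0, 0], [28, 20, 0], 0],
  [[0, 0, 0], [34, 23, 0], 0],
  [[0, 0, 0], [40, 26, 0], 0],
  [[0, 0, 0], [46, 28, 0], 0],
  [[0, 0, 0], [50, 29, 0], 0],
  [[0, 0, 0], [50, 29, 0], 0],
])

```text
t: 27.7
tcp_pos: [0.526, -0.2877, 0.127]
tool_rot: [[-0.133, 0.991, 0.001], [0.991, 0.133, 0.0], [-0.0, 0.001, -1.0]]
force: [-0.8, -0.2, 0.1]
opening: -0.0003
```

```bash
python3 st.py
python3 - <<'E'
from meas import *
d=cam('scene'); crop(d,150,310,60,180,'pics/d3.png'); 
d=cam('top'); crop(d,290,410,120,210,'pics/d3t.png');
E
```

```text
t 27.7 tcp [ 526.  -287.7  127. ] yaw(y) 7.64 zaxis [ 0.001  0.    -1.   ] F [-0.8 -0.2  0.1] open -0.3 j [-30.  25.  95.   0.  60. -37.]
```

View pics/d3.png

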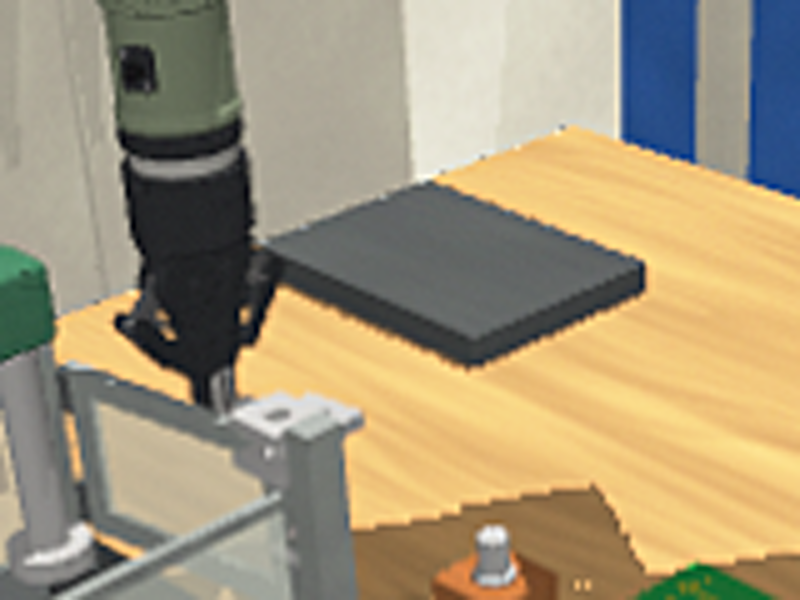

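View pics/d3t.png

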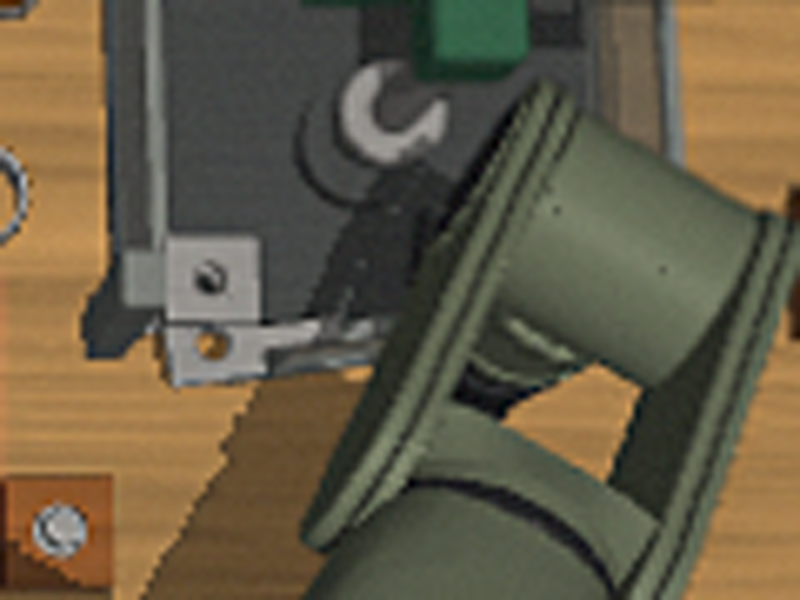

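Call:
drive_tool([
  [[0, 0, 0], [3, 1, 0], 0],
  [[0, 0, 0], [6, 1, 0], 0],
  [[0, 0, 0], [9, 2, 0], 0],
  [[0, 0, 0], [11, 2, 0], 0],
  [[0, 0, 0], [13, 2, 0], 0],
  [[0, 0, 0], [13, 2, 0], 0],
])

```text
t: 28.4
tcp_pos: [0.5355, -0.2859, 0.127]
tool_rot: [[-0.133, 0.991, -0.007], [0.991, 0.133, 0.001], [0.001, -0.006, -1.0]]
force: [-9.2, -0.7, 4.5]
opening: -0.0002
```

Call:
drive_tool([
  [[0, 0, 0], [1, 0, 0], 0],
  [[0, 0, 0], [2, 0, 0], 0],
  [[0, 0, 0], [2, 0, 0], 0],
])

```text
t: 28.7
tcp_pos: [0.5378, -0.2856, 0.127]
tool_rot: [[-0.133, 0.991, -0.006], [0.991, 0.133, 0.001], [0.002, -0.005, -1.0]]
force: [-6.5, 0.7, 3.1]
opening: -0.0001
```

```bash
python3 st.py
python3 - <<'E'
from meas import *
d=cam('scene'); crop(d,150,310,60,180,'pics/d4.png'); 
d=cam('top'); crop(d,290,410,120,210,'pics/d4t.png');
E
```

```text
t 28.7 tcp [ 537.8 -285.6  127. ] yaw(y) 7.62 zaxis [-0.006  0.001 -1.   ] F [-6.5  0.7  3.1] open -0.1 j [-29.  26.  93.  -0.  61. -37.]
```

View pics/d4t.png

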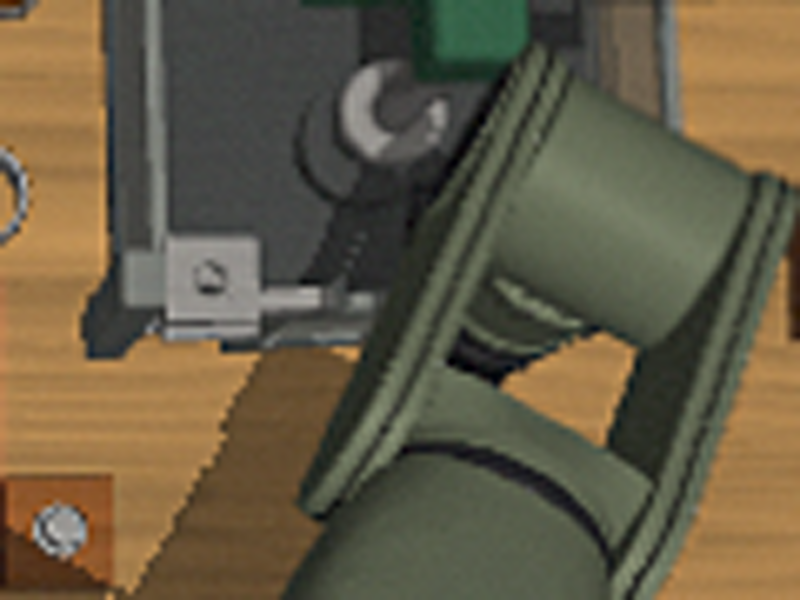

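Entering the catch region; resistance about 7–9 N. Keep pushing in small steps.

Call:
drive_tool([
  [[0, 0, 0], [1, 0, 0], 0],
  [[0, 0, 0], [2, 0, 0], 0],
  [[0, 0, 0], [3, 0, 0], 0],
  [[0, 0, 0], [3, 0, 0], 0],
])

```text
t: 29.2
tcp_pos: [0.5423, -0.2856, 0.1269]
tool_rot: [[-0.133, 0.991, -0.003], [0.991, 0.133, 0.001], [0.001, -0.003, -1.0]]
force: [-5.8, 0.5, 3.1]
opening: 0.0002
```

Call:
drive_tool([
  [[0, 0, 0], [1, 0, 0], 0],
  [[0, 0, 0], [2, 0, 0], 0],
  [[0, 0, 0], [2, 0, 0], 0],
])

```text
t: 29.5
tcp_pos: [0.5424, -0.2856, 0.1269]
tool_rot: [[-0.133, 0.991, -0.007], [0.991, 0.133, 0.001], [0.002, -0.007, -1.0]]
force: [-9.9, 0.5, 4.7]
opening: 0.0001
```

```bash
python3 st.py
python3 - <<'E'
from meas import *
d=cam('top'); crop(d,290,410,120,210,'pics/d5t.png');
E
```

```text
t 29.5 tcp [ 542.4 -285.6  126.9] yaw(y) 7.65 zaxis [-0.007  0.001 -1.   ] F [-9.9  0.5  4.7] open 0.1 j [-29.  26.  93.  -0.  61. -36.]
```

View pics/d5t.png

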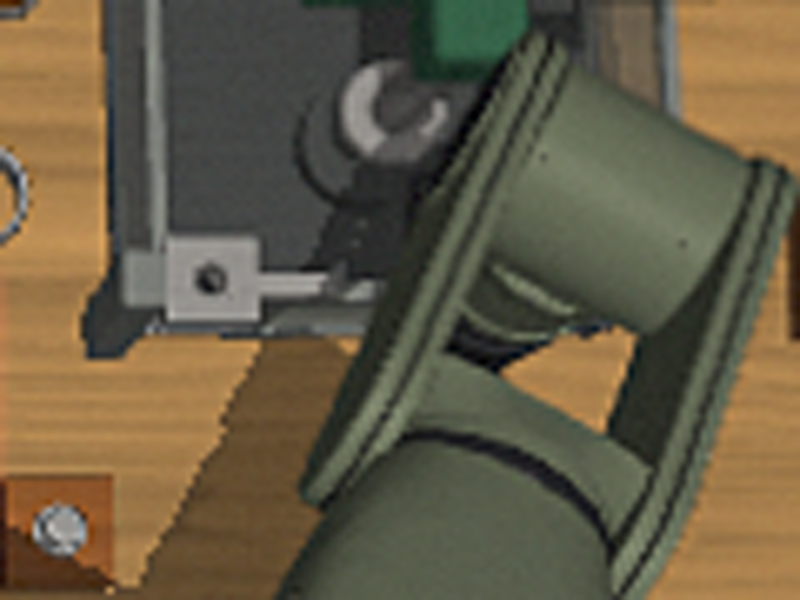

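Call:
drive_tool([
  [[0, 0, 0], [2, 0, 0], 0],
  [[0, 0, 0], [4, 0, 0], 0],
  [[0, 0, 0], [4, 0, 0], 0],
])

```text
t: 29.85
tcp_pos: [0.5427, -0.2855, 0.1269]
tool_rot: [[-0.134, 0.991, -0.015], [0.991, 0.134, 0.002], [0.004, -0.015, -1.0]]
force: [-19.7, 0.1, 10.6]
opening: -0.0006
```

Call:
drive_tool([
  [[0, 0, 0], [-10, 0, 0], 0],
  [[0, 0, 0], [-35, 0, 0], 0],
  [[0, 0, 0], [-50, 0, 0], 0],
  [[0, 0, 0], [-60, 0, 30], 0],
  [[0, 0, 0], [-60, 0, 80], 0],
  [[0, 0, 0], [-90, 10, 130], 0],
  [[0, 0, 0], [-130, 40, 140], 0],
  [[0, 0, 0], [-160, 80, 140], 50],
  [[0, 0, 0], [-180, 120, 140], 60],
  [[0, 0, 0], [-180, 120, 140], 60],
])

```text
t: 30.85
tcp_pos: [0.3669, -0.1623, 0.2676]
tool_rot: [[-0.135, 0.991, 0.002], [0.991, 0.135, 0.001], [0.001, 0.002, -1.0]]
force: [0.1, -0.4, 1.1]
opening: 0.0435
```

```bash
python3 st.py
python3 - <<'E'
from meas import *
d=cam('top'); crop(d,270,390,125,215,'pics/d6t.png');pickle.dump(d,open('top3.pkl','wb')) 
d=cam('scene'); crop(d,170,290,105,195,'pics/d6.png'); pickle.dump(d,open('scene3.pkl','wb'))
E
```

```text
t 30.85 tcp [ 366.9 -162.3  267.6] yaw(y) 7.75 zaxis [ 0.002  0.001 -1.   ] F [ 0.1 -0.4  1.1] open 43.5 j [-26.   1. 106.   0.  73. -33.]
```

View pics/d6t.png

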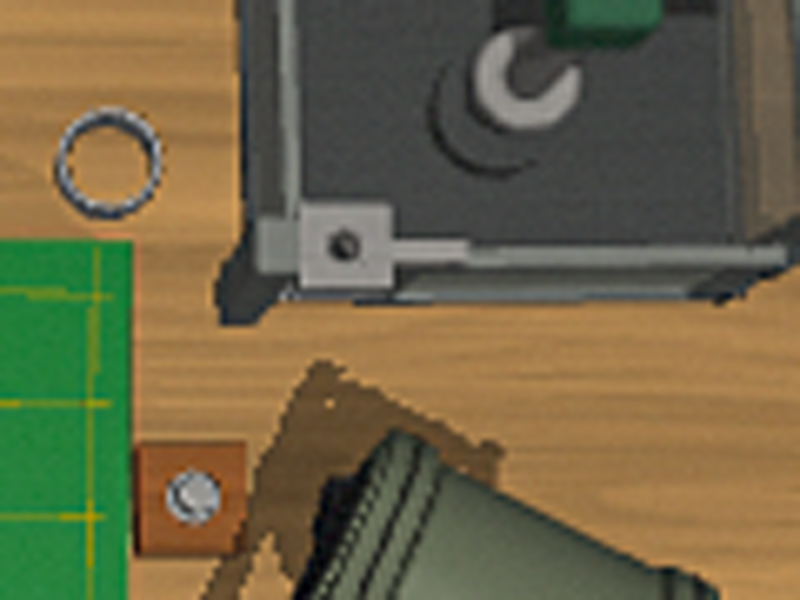

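View pics/d6.png

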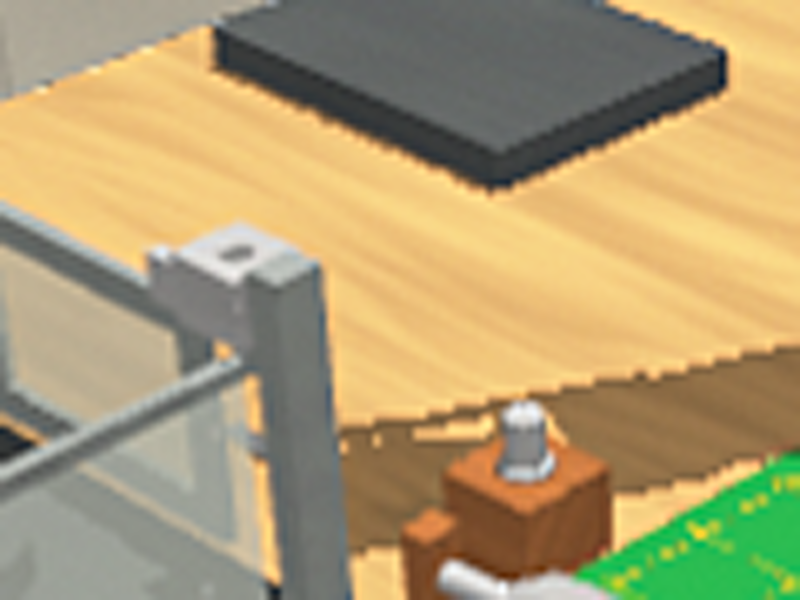

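```bash
cat > hole.py <<'E'
from meas import *
def darkc(d,uv,r=6,up=8,sign=1):
    """weighted centroid of pixels differing from plate brightness around uv"""
    g=cv2.cvtColor(d['color'],cv2.COLOR_RGB2GRAY).astype(float)
    u0,v0=int(round(uv[0])),int(round(uv[1]))
    p=g[v0-r:v0+r+1,u0-r:u0+r+1]
    return p
E
python3 - <<'E'
from hole import *
t=pickle.load(open('top3.pkl','rb'));s=pickle.load(open('scene3.pkl','rb'))
np.set_printoptions(linewidth=200)
print(darkc(t,(321.5,161.5),8).astype(int)); print(darkc(s,(205.5,143),7).astype(int))
E
```

```text
[[123  71  58  60  62  63  62  65  64  59  62  64  63  65  65  69  70]
 [114 121 102 103 102 102 104 102 102 103 103 100 100 100  79  65  70]
 [107 152 151 149 146 149 151 148 146 148 146 147 147 148 123  63  69]
 [ 88 151 147 146 147 146 146 147 148 146 145 144 146 149 122  59  68]
 [118 149 143 142 145 145 145 147 148 145 144 142 143 147 121  57  66]
 [122 148 144 142 147 147 135  99 122 138 146 140 142 144 118  59  66]
 [121 148 143 146 145 107  73  64  63 100 137 143 142 146 119  50  59]
 [118 145 145 145 149  94  41  81  90  67 141 147 145 145 145 144 147]
 [119 148 145 147 147  77  29  48  96  71 138 148 145 148 147 149 148]
 [119 141 138 141 144 116  58  27  60  86 146 141 140 141 143 152 153]
 [123 150 145 145 146 146 134 123 125 145 128 145 142 143 141  90  91]
 [107 155 146 143 143 147 147 147 148 147 143 144 145 147 143  42  55]
 [ 53 153 147 144 143 145 145 143 144 144 146 141 144 146 146  42  52]
 [ 48 162 154 153 153 150 151 152 152 151 153 150 149 156 149  43  53]
 [ 61  83  79  77  78  71  74  74  76  78  81  79  81  73  68  50  79]
 [111  82  84  84  86  84  84  84  
[... 353 characters left out ...]
3 206]
 [209 217 221 221 220 221 221 221 221 220 218 215 211 207 203]
 [219 220 221 221 225 216 204 200 206 219 220 220 221 218 210]
 [221 218 219 209 193 166 140 131 144 206 222 222 219 213 206]
 [226 225 223 204 151 132 139 148 164 214 219 211 201 185 185]
 [201 220 228 230 215 200 196 213 224 220 205 188 186 187 189]
 [128 167 204 220 231 232 232 219 192 182 189 190 190 192 194]
 [121 116 128 168 203 223 226 170 114 138 168 185 196 186 173]
 [122 122 121 117 129 173 172 129  99  95 109 141 168 147 114]
 [122 122 121 121 121 122 122 121 107 103 103 100  97 108 112]
 [123 124 122 121 122 123 126 123 108 106 106 105 104 114 116]
 [124 123 122 121 119 120 134 125 108 105 106 106 108 116 117]]
```

Run:
```python
from hole import *
t=pickle.load(open('top3.pkl','rb'));s=pickle.load(open('scene3.pkl','rb'))
def cen(d,u0,u1,v0,v1,hi,lo):
    g=cv2.cvtColor(d['color'],cv2.COLOR_RGB2GRAY).astype(float)[v0:v1+1,u0:u1+1]
    w=np.clip((hi-g)/(hi-lo),0,1); v,u=np.mgrid[v0:v1+1,u0:u1+1]
    return np.array([(w*u).sum(),(w*v).sum()])/w.sum(),w.sum()
ft,a=cen(t,318,325,158,165,136,85); fs,b=cen(s,200,208,139,145,205,160)
print('hole px',ft,a,fs,b)
def tri(p,q):
    o1,r1=rays(t,p);o2,r2=rays(s,q);r1=r1[0]/np.linalg.norm(r1);r2=r2[0]/np.linalg.norm(r2)
    A=np.c_[r1,-r2];k=np.linalg.lstsq(A,o2-o1,rcond=None)[0]
    a,b=o1+k[0]*r1,o2+k[1]*r2
    return (a+b)/2,np.linalg.norm(a-b)
print('top plane',plane(t,ft,.184),'scene plane',plane(s,fs,.184),'tri',tri(ft,fs))
crop(t,286,312,188,212,'pics/pin_t.png',20); crop(s,232,264,158,190,'pics/pin_s.png',18)
```

```text
hole px [321.12055336 161.46442688] 19.84313725490196 [204.92445328 142.93240557] 11.177777777777779
top plane [[ 0.55847943 -0.176886    0.184     ]] scene plane [[ 0.56162737 -0.17273459  0.184     ]] tri (array([ 0.55878082, -0.17714586,  0.18134155]), np.float64(0.00042500060048101184))
```

View pics/pin_t.png

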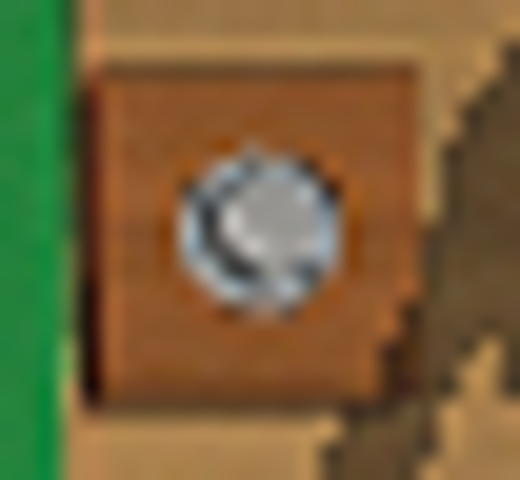

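View pics/pin_s.png

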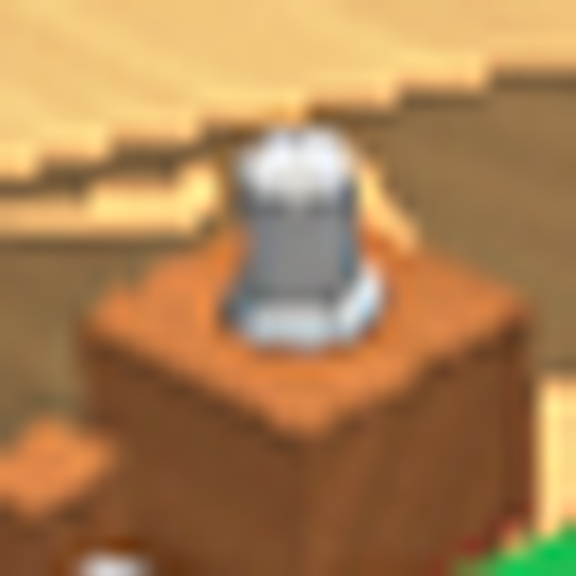

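Run:
```python
from hole import *
t=pickle.load(open('top3.pkl','rb'))
print(plane(t,[298.5,199.1],.052),plane(t,[298.9,198.75],.078))
# block top corners
c=np.array([[100,70],[418,68],[418,400],[98,405]])/20+[286,188]-.5
print(plane(t,c,.048).round(4),plane(t,c,.048).mean(0))
```

```text
[[ 0.44922167 -0.11899813  0.052     ]] [[ 0.44836525 -0.1178308   0.078     ]]
[[ 0.477  -0.0917  0.048 ]
 [ 0.4783 -0.1465  0.048 ]
 [ 0.4211 -0.1467  0.048 ]
 [ 0.4193 -0.0918  0.048 ]] [ 0.44895762 -0.11913968  0.048     ]
```

Call:
drive_tool([
  [[0, 0, -0.15], [20, 10, 0], 60],
  [[0, 0, -0.3], [40, 20, 0], 60],
  [[0, 0, -0.45], [60, 32, 0], 60],
  [[0, 0, -0.6], [82, 44, 0], 60],
  [[0, 0, -0.75], [82, 44, -20], 60],
  [[0, 0, -0.9], [82, 44, -40], 60],
  [[0, 0, -1.05], [82, 44, -60], 60],
  [[0, 0, -1.2], [82, 44, -80], 60],
  [[0, 0, -1.35], [82, 44, -100], 60],
  [[0, 0, -1.45], [82, 44, -120], 60],
])

```text
t: 31.95
tcp_pos: [0.4533, -0.123, 0.1459]
tool_rot: [[0.969, 0.246, 0.002], [0.246, -0.969, -0.001], [0.002, 0.001, -1.0]]
force: [-0.7, 1.1, 0.4]
opening: 0.0509
```

Call:
drive_tool([
  [[0, 0, -0.12], [0, 0, 0], 60],
  [[0, 0, -0.12], [0, 0, 0], 60],
  [[0, 0, -0.12], [0, 0, 0], 60],
])

```text
t: 32.25
tcp_pos: [0.4528, -0.1227, 0.147]
tool_rot: [[0.991, 0.135, 0.001], [0.135, -0.991, -0.0], [0.001, 0.001, -1.0]]
force: [0.7, 0.6, -0.7]
opening: 0.0513
```

```bash
python3 st.py
```

```text
t 32.25 tcp [ 452.8 -122.7  147. ] yaw(y) -82.23 zaxis [ 0.001 -0.    -1.   ] F [ 0.7  0.6 -0.7] open 51.3 j [-17.  13. 110.  -0.  56.  66.]
```

Call:
drive_tool([
  [[0, 0, 0], [-4, 4, -30], 60],
  [[0, 0, 0], [-4, 4, -55], 60],
  [[0, 0, 0], [-4, 4, -75], 60],
  [[0, 0, 0], [-4, 4, -91], 60],
  [[0, 0, 0], [-4, 4, -91], 60],
  [[0, 0, 0], [-4, 4, -91], 35],
])

```text
t: 32.85
tcp_pos: [0.4483, -0.1182, 0.0565]
tool_rot: [[0.991, 0.134, 0.001], [0.134, -0.991, -0.0], [0.001, 0.001, -1.0]]
force: [0.1, -0.3, 0.6]
opening: 0.0376
```

```bash
python3 st.py
python3 - <<'E'
from meas import *
d=cam('scene'); crop(d,200,300,120,195,'pics/q1.png');
E
```

```text
t 32.85 tcp [ 448.3 -118.2   56.5] yaw(y) -82.29 zaxis [ 0.001 -0.    -1.   ] F [ 0.1 -0.3  0.6] open 37.6 j [-16.  20. 118.  -0.  43.  66.]
```

View pics/q1.png

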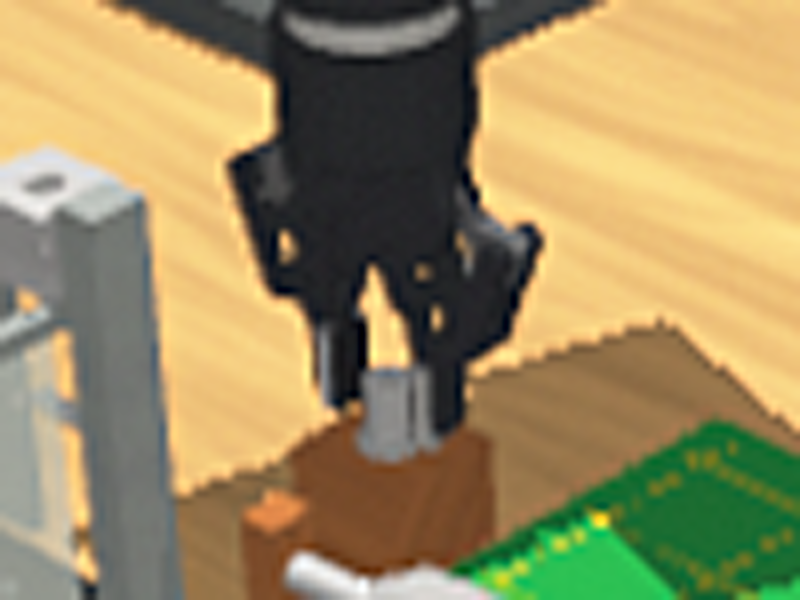

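Straddling the pin. Close gently to centre and note y, then reopen, turn, and grip along x.

Call:
drive_tool([
  [[0, 0, 0], [0, 0, 0], 10],
  [[0, 0, 0], [0, 0, 0], 10],
  [[0, 0, 0], [0, 0, 0], 10],
  [[0, 0, 0], [0, 0, 0], 10],
  [[0, 0, 0], [0, 0, 0], 10],
], squeeze=20)

```text
t: 33.4
tcp_pos: [0.4485, -0.1182, 0.0571]
tool_rot: [[0.991, 0.134, 0.003], [0.134, -0.991, -0.001], [0.003, 0.001, -1.0]]
force: [0.6, -0.4, 6.9]
opening: 0.0189
```

```bash
python3 st.py
```

```text
t 33.4 tcp [ 448.5 -118.2   57.1] yaw(y) -82.32 zaxis [ 0.003 -0.001 -1.   ] F [ 0.6 -0.4  6.9] open 18.9 j [-16.  19. 118.  -0.  43.  66.]
```

Call:
drive_tool([
  [[0, 0, 0], [0, 0, 0], 60],
  [[0, 0, 0], [0, 0, 0], 60],
  [[0, 0, 0], [0, 0, 1], 60],
  [[0, 0, 0], [0, 0, 4], 60],
  [[0, 0, 0.15], [0, 0, 4], 60],
  [[0, 0, 0.3], [0, 0, 4], 60],
  [[0, 0, 0.45], [0, 0, 4], 60],
  [[0, 0, 0.6], [0, 0, 4], 60],
  [[0, 0, 0.75], [0, 0, 4], 60],
  [[0, 0, 0.9], [0, 0, 4], 60],
])

```text
t: 34.4
tcp_pos: [0.4473, -0.1179, 0.0601]
tool_rot: [[0.506, 0.862, -0.0], [0.862, -0.506, -0.0], [-0.0, -0.0, -1.0]]
force: [0.0, -0.5, 0.7]
opening: 0.0514
```

Call:
drive_tool([
  [[0, 0, 0.14], [0, 0, 0], 60],
  [[0, 0, 0.28], [0, 0, 0], 60],
  [[0, 0, 0.42], [0, 0, 0], 60],
  [[0, 0, 0.56], [0, 0, 0], 60],
  [[0, 0, 0.56], [0, 0, 0], 60],
  [[0, 0, 0.56], [0, 0, 0], 60],
])

```text
t: 35.0
tcp_pos: [0.4474, -0.1179, 0.0601]
tool_rot: [[-0.02, 1.0, 0.0], [1.0, 0.02, 0.0], [0.0, 0.0, -1.0]]
force: [0.3, -0.3, -0.2]
opening: 0.0512
```

```bash
python3 st.py
```

```text
t 35.0 tcp [ 447.4 -117.9   60.1] yaw(y) 1.15 zaxis [ 0.  0. -1.] F [ 0.3 -0.3 -0.2] open 51.2 j [-16.  19. 117.   0.  43. -17.]
```

Call:
drive_tool([
  [[0, 0, 0], [1, 0, -2], 60],
  [[0, 0, 0], [1, 0, -4], 60],
  [[0, 0, 0], [1, 0, -4], 30],
  [[0, 0, 0], [1, 0, -4], 10],
  [[0, 0, 0], [1, 0, -4], 10],
  [[0, 0, 0], [1, 0, -4], 10],
  [[0, 0, 0], [1, 0, -4], 10],
  [[0, 0, 0], [1, 0, -4], 10],
], squeeze=50)

```text
t: 35.8
tcp_pos: [0.4485, -0.1179, 0.0561]
tool_rot: [[-0.023, 1.0, 0.0], [1.0, 0.023, -0.0], [-0.0, 0.0, -1.0]]
force: [0.2, 0.9, 1.0]
opening: 0.0182
```

```bash
python3 st.py
```

```text
t 35.8 tcp [ 448.5 -117.9   56.1] yaw(y) 1.31 zaxis [ 0. -0. -1.] F [0.2 0.9 1. ] open 18.2 j [-16.  20. 118.   0.  43. -17.]
```

Call:
drive_tool([
  [[0, 0, 0], [0, 0, 10], 10],
  [[0, 0, 0], [0, 0, 40], 10],
  [[0, 0, 0], [0, 0, 85], 10],
  [[0, 0, 0], [0, 0, 135], 10],
  [[0, 0, 0], [5, 0, 180], 10],
  [[0, 0, 0], [30, -15, 192], 10],
  [[0, 0, 0], [60, -30, 192], 10],
  [[0, 0, 0], [90, -48, 192], 10],
  [[0, 0, 0], [110, -59, 192], 10],
  [[0, 0, 0], [110, -59, 192], 10],
])

```text
t: 36.8
tcp_pos: [0.5602, -0.1781, 0.2477]
tool_rot: [[-0.022, 1.0, 0.001], [1.0, 0.022, -0.0], [-0.0, 0.001, -1.0]]
force: [-0.9, -0.2, -0.9]
opening: 0.0184
```

Call:
drive_tool([
  [[0, 0, 0], [0, 0, 0], 10],
  [[0, 0, 0], [0, 0, 0], 10],
  [[0, 0, 0], [0, 0, 0], 10],
])

```text
t: 37.1
tcp_pos: [0.5575, -0.1764, 0.2485]
tool_rot: [[-0.023, 1.0, -0.0], [1.0, 0.023, 0.0], [0.0, -0.0, -1.0]]
force: [1.1, 0.3, -0.4]
opening: 0.0185
```

```bash
python3 st.py
python3 - <<'E'
from meas import *
d=cam('scene'); crop(d,175,255,95,155,'pics/q2.png'); pickle.dump(d,open('scene4.pkl','wb'))
d=cam('top'); crop(d,290,370,130,190,'pics/q2t.png')
E
```

```text
t 37.1 tcp [ 557.5 -176.4  248.5] yaw(y) 1.33 zaxis [-0.  0. -1.] F [ 1.1  0.3 -0.4] open 18.5 j [-19.  19.  87.   0.  75. -20.]
```

View pics/q2.png

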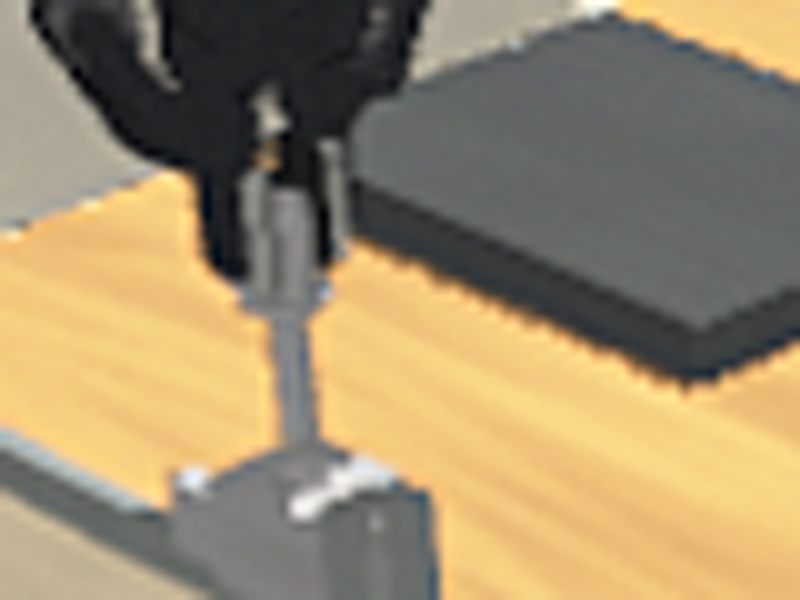

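View pics/q2t.png

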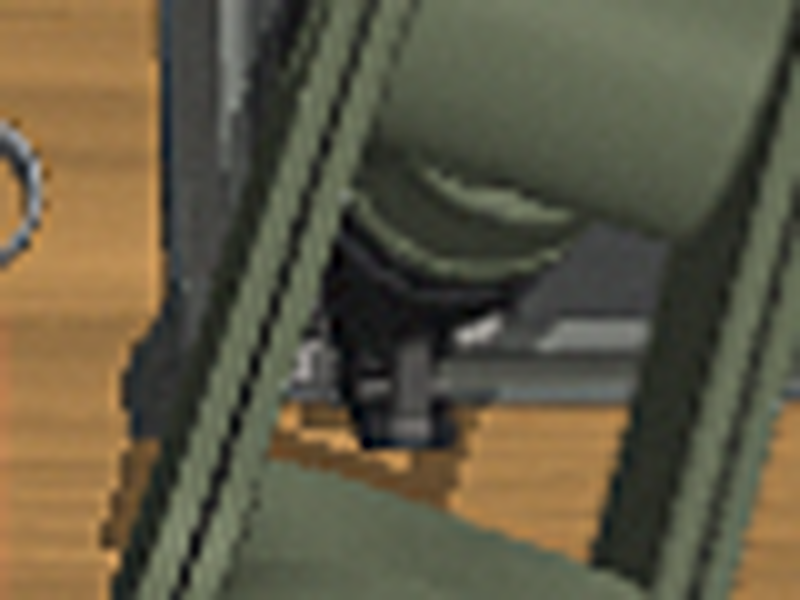

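Run:
```python
from hole import *
s=pickle.load(open('scene4.pkl','rb'))
h=plane(s,[204.92,142.93],.184)[0]
a=proj(s,[h+[0,0,z] for z in(0,.012,.03,.056)])
print('expected axis crop px',(a+.5-[175,95])*10)
g=cv2.cvtColor(s['color'],cv2.COLOR_RGB2GRAY).astype(int)
np.set_printoptions(linewidth=200)
print(g[122:146,196:214])
J=proj(s,[h,h+[.001,0,0],h+[0,.001,0]]);print('px per mm x,y',J[1]-J[0],J[2]-J[0])
```

```text
expected axis crop px [[304.2        484.3       ]
 [300.07975519 446.96840307]
 [293.82726033 390.19430124]
 [284.64112947 306.50934531]]
[[142  62  31  49 112 135  95 117 137 123 124 127 194 208 204 205 208 206]
 [216 176 115 102 124 134  99 120 136 120 109 128 188 199 198 198 201 205]
 [213 220 197 139 124 122 111 127 138 124 115 175 189 197 200 198 198 200]
 [203 209 177 128 123 117 115 119 124 122 123 165 205 210 203 200 199 199]
 [198 203 194 172 159 142 134 136 133 125 163 207 214 211 210 206 203 200]
 [197 196 201 206 215 179 130 130 127 143 205 212 207 208 209 211 209 209]
 [202 200 198 199 204 181 139 135 130 121 203 216 208 205 207 208 210 211]
 [212 209 206 203 204 172 132 135 133 122 200 215 211 210 207 206 207 211]
 [212 213 213 213 214 180 135 134 133 108 195 213 210 209 210 209 207 207]
 [209 208 211 214 216 203 151 131 134 113 184 207 207 207 210 209 208 207]
 [211 209 209 210 213 221 168 130 137 116 161 199 204 205 209 210 209 211]
 [214 213 210 210 209 218 165 127 136 119 162 206 207 201 202 206 208 211]
 [212 213 214 211 212 217 170 129 136 119 138 204 215 208 204
[... 203 characters left out ...]
30 123 204 215 212 208 207 208 206]
 [208 210 212 213 212 216 186 144 136 128 125 192 211 213 210 208 207 207]
 [207 207 211 216 212 209 177 141 127 117 116 128 166 192 201 204 206 209]
 [207 211 205 200 173 144 121 118 121 123 121 117 107 113 187 213 210 205]
 [200 195 169 125 113 119 123 128 134 133 130 137 158 158 215 226 221 215]
 [170 125 115 119 122 124 119 131 138 138 131 154 221 234 232 228 223 217]
 [117 120 124 124 125 125 115 114 120 144 155 173 223 231 204 188 173 172]
 [131 125 126 126 126 127 124 117 160 197 218 221 206 193 119  89  93  96]
 [125 126 128 127 128 128 125 117 223 243 227 168 103  92  99 102 104 103]]
px per mm x,y [-0.27532781  0.12074874] [0.21500732 0.11127467]
```

Call:
drive_tool([
  [[0, 0, 0], [1, -0.3, -4], 10],
  [[0, 0, 0], [1, -0.3, -8], 10],
  [[0, 0, 0], [1, -0.3, -12], 10],
  [[0, 0, 0], [1, -0.3, -14], 10],
  [[0, 0, 0], [1, -0.3, -16], 10],
  [[0, 0, 0], [1, -0.3, -16], 10],
])

```text
t: 37.8
tcp_pos: [0.5588, -0.1771, 0.2315]
tool_rot: [[-0.023, 1.0, -0.002], [1.0, 0.023, 0.0], [0.0, -0.002, -1.0]]
force: [-0.7, 0.5, -2.3]
opening: 0.0184
```

```bash
python3 st.py
```

```text
t 37.8 tcp [ 558.8 -177.1  231.5] yaw(y) 1.32 zaxis [-0.002  0.    -1.   ] F [-0.7  0.5 -2.3] open 18.4 j [-19.  19.  88.  -0.  73. -20.]
```

Call:
drive_tool([
  [[0, 0, 0], [0, 0, -3], 10],
  [[0, 0, 0], [0, 0, -6], 10],
  [[0, 0, 0], [0, 0, -9], 10],
  [[0, 0, 0], [0, 0, -11], 10],
  [[0, 0, 0], [0, 0, -13], 10],
  [[0, 0, 0], [0, 0, -13], 10],
])

```text
t: 38.4
tcp_pos: [0.5589, -0.1771, 0.2185]
tool_rot: [[-0.023, 1.0, -0.001], [1.0, 0.023, 0.0], [0.0, -0.001, -1.0]]
force: [-3.5, 0.7, -1.1]
opening: 0.0184
```

Call:
drive_tool([
  [[0, 0, 0], [0, 0, -2], 10],
  [[0, 0, 0], [0, 0, -4], 10],
  [[0, 0, 0], [0, 0, -6], 10],
  [[0, 0, 0], [0, 0, -8], 10],
  [[0, 0, 0], [0, 0, -8], 10],
])

```text
t: 38.9
tcp_pos: [0.5589, -0.1771, 0.2106]
tool_rot: [[-0.023, 1.0, -0.001], [1.0, 0.023, 0.0], [0.0, -0.001, -1.0]]
force: [-4.5, -0.4, 0.2]
opening: 0.018
```

```bash
python3 st.py
```

```text
t 38.9 tcp [ 558.9 -177.1  210.6] yaw(y) 1.32 zaxis [-0.001  0.    -1.   ] F [-4.5 -0.4  0.2] open 18.0 j [-19.  20.  90.  -0.  70. -20.]
```

Call:
drive_tool([
  [[0, 0, 0], [-0.7, 0, -2], 10],
  [[0, 0, 0], [-0.8, 0, -4], 10],
  [[0, 0, 0], [-0.8, 0, -6], 10],
  [[0, 0, 0], [-0.8, 0, -8], 10],
  [[0, 0, 0], [-0.8, 0, -10], 10],
  [[0, 0, 0], [-0.8, 0, -10], 10],
])

```text
t: 39.5
tcp_pos: [0.5587, -0.1771, 0.2005]
tool_rot: [[-0.023, 1.0, 0.0], [1.0, 0.023, 0.0], [0.0, 0.0, -1.0]]
force: [-2.9, 0.5, -1.2]
opening: 0.0182
```

Call:
drive_tool([
  [[0, 0, 0], [0, 0, -2], 10],
  [[0, 0, 0], [0, 0, -4], 10],
  [[0, 0, 0], [0, 0, -6], 10],
  [[0, 0, 0], [0, 0, -7], 10],
  [[0, 0, 0], [0, 0, -7], 10],
])

```text
t: 40.0
tcp_pos: [0.5586, -0.1772, 0.1937]
tool_rot: [[-0.023, 1.0, 0.0], [1.0, 0.023, 0.0], [0.0, 0.0, -1.0]]
force: [-3.0, 0.5, -0.2]
opening: 0.0183
```

```bash
python3 st.py
```

```text
t 40.0 tcp [ 558.6 -177.2  193.7] yaw(y) 1.32 zaxis [ 0.  0. -1.] F [-3.   0.5 -0.2] open 18.3 j [-19.  21.  92.   0.  68. -20.]
```

Call:
drive_tool([
  [[0, 0, 0], [0, 0, -1], 10],
  [[0, 0, 0], [0, 0, -2], 10],
  [[0, 0, 0], [0, 0, -3], 10],
  [[0, 0, 0], [0, 0, -3], 10],
])

```text
t: 40.4
tcp_pos: [0.5586, -0.1772, 0.1921]
tool_rot: [[-0.023, 1.0, 0.001], [1.0, 0.023, -0.0], [-0.0, 0.001, -1.0]]
force: [-4.3, 0.8, 4.1]
opening: 0.0186
```

```bash
python3 st.py
```

```text
t 40.4 tcp [ 558.6 -177.2  192.1] yaw(y) 1.32 zaxis [ 0.001 -0.    -1.   ] F [-4.3  0.8  4.1] open 18.6 j [-19.  21.  92.   0.  67. -20.]
```

Call:
drive_tool([
  [[0, 0, 0], [0, 0, -2], 10],
  [[0, 0, 0], [0, 0, -3], 10],
  [[0, 0, 0], [0, 0, -3], 10],
])

```text
t: 40.7
tcp_pos: [0.5587, -0.1772, 0.192]
tool_rot: [[-0.023, 1.0, 0.003], [1.0, 0.023, -0.001], [-0.001, 0.003, -1.0]]
force: [-8.7, 2.7, 18.2]
opening: 0.0179
```

```bash
python3 st.py
```

```text
t 40.7 tcp [ 558.7 -177.2  192. ] yaw(y) 1.32 zaxis [ 0.003 -0.001 -1.   ] F [-8.7  2.7 18.2] open 17.9 j [-19.  21.  92.   0.  67. -20.]
```

Call:
drive_tool([
  [[0, 0, 0], [0, 0, 3], 40],
  [[0, 0, 0], [0, 0, 3], 55],
  [[0, 0, 0], [0, 0, 3], 55],
  [[0, 0, 0], [0, 0, 3], 55],
  [[0, 0, 0], [0, 0, 15], 55],
  [[0, 0, 0], [0, 0, 40], 55],
  [[0, 0, 0], [0, 0, 80], 55],
  [[0, 0, 0], [-50, 0, 90], 55],
  [[0, 0, 0], [-100, 0, 90], 55],
  [[0, 0, 0], [-150, 0, 90], 55],
])

```text
t: 41.7
tcp_pos: [0.4085, -0.1772, 0.279]
tool_rot: [[-0.024, 1.0, 0.002], [1.0, 0.024, -0.001], [-0.001, 0.002, -1.0]]
force: [-0.7, 0.3, 0.2]
opening: 0.047
```

Call:
drive_tool([
  [[0, 0, 0], [-40, -20, 0], 55],
  [[0, 0, 0], [-70, -60, 0], 55],
  [[0, 0, 0], [-90, -100, 0], 55],
  [[0, 0, 0], [-100, -140, 0], 55],
  [[0, 0, 0], [-110, -180, 0], 55],
  [[0, 0, 0], [-110, -180, 0], 55],
])

```text
t: 42.3
tcp_pos: [0.2986, -0.3614, 0.2786]
tool_rot: [[-0.018, 1.0, 0.0], [1.0, 0.018, -0.003], [-0.003, 0.0, -1.0]]
force: [-0.4, 0.5, -0.6]
opening: 0.047
```

```bash
python3 st.py
python3 - <<'E'
from meas import *
d=cam('scene'); crop(d,150,430,100,310,'pics/f.png'); crop(d,180,260,110,170,'pics/f2.png')
d=cam('top'); crop(d,130,410,80,290,'pics/ft.png');crop(d,290,370,130,190,'pics/ft2.png')
E
```

```text
t 42.3 tcp [ 298.6 -361.4  278.6] yaw(y) 1.04 zaxis [ 0.    -0.003 -1.   ] F [-0.4  0.5 -0.6] open 47.0 j [-52.   7.  98.  -0.  75. -53.]
```

View pics/f.png

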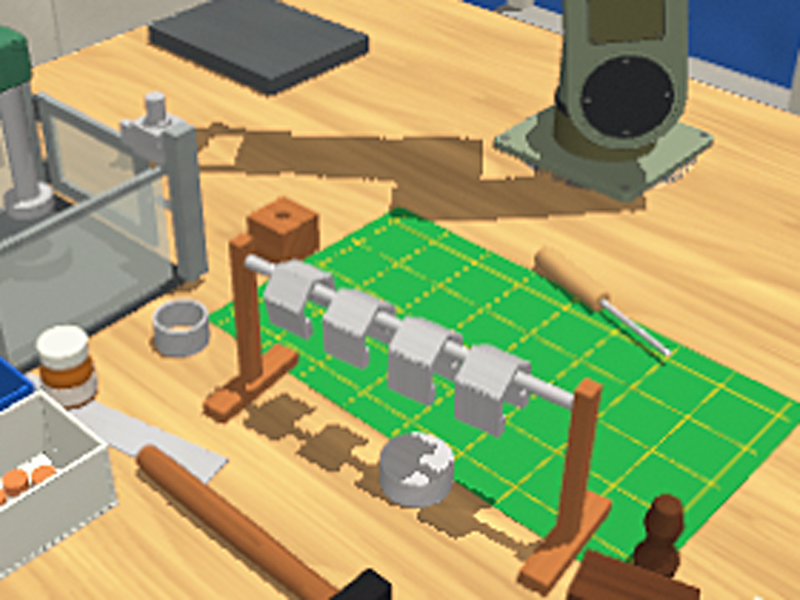

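View pics/f2.png

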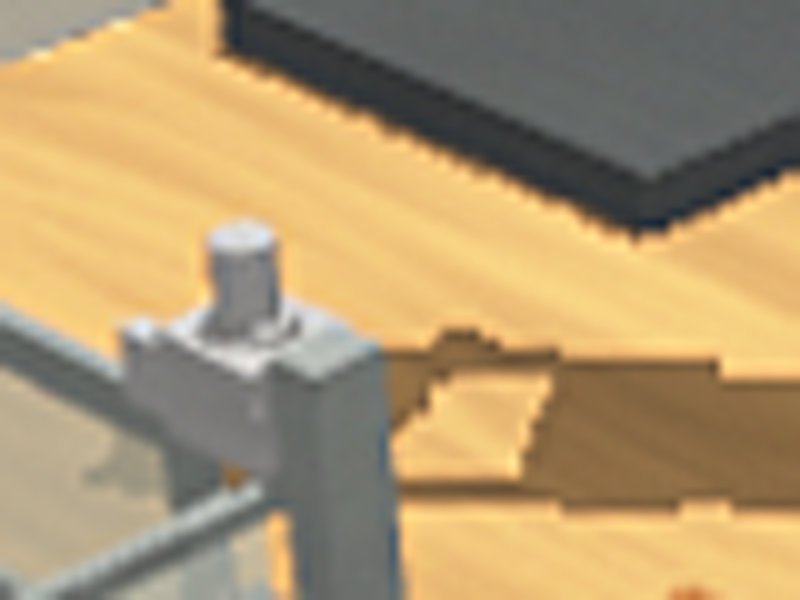

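View pics/ft.png

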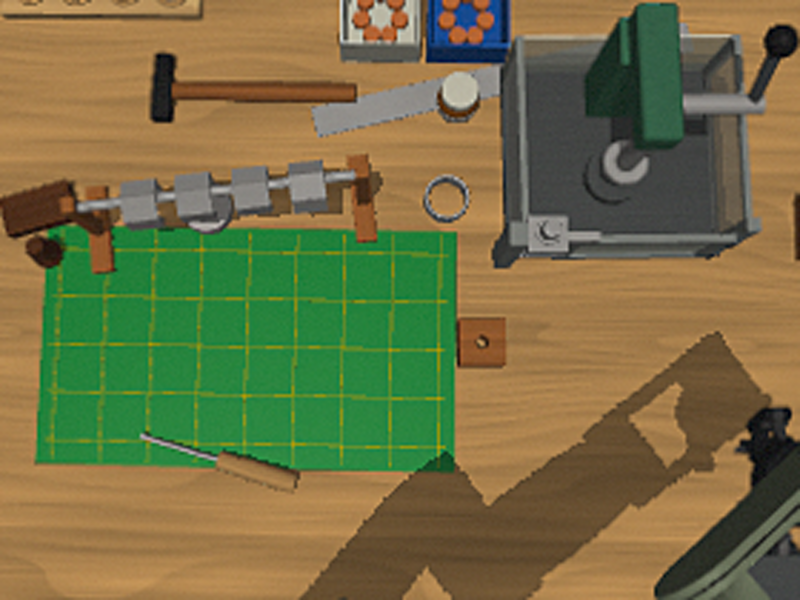

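View pics/ft2.png

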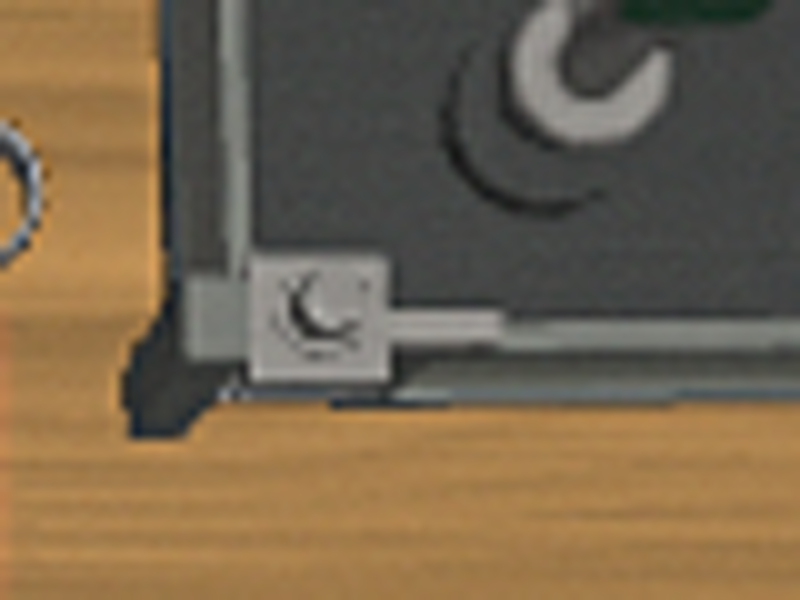

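Run:
```python
from meas import *
for n in('top','scene'):
    d=cam(n);P=cloud(d)
    for y in(.09,.155,.22,.285):
        m=(abs(P[...,1]-y)<.016)&(abs(P[...,0]-(.634-.135*y))<.03)&(P[...,2]>.1)
        Q=P[m]; top=Q[Q[:,2]>np.percentile(Q[:,2],70)]
        print(n,y,'ridge x',(np.median(top[:,0])).round(4),'bar x',round(.634-.135*y,4),'zmax',np.percentile(Q[:,2],97).round(4))
    m=(np.hypot(P[...,0]-.5585,P[...,1]+.177)<.009)&(P[...,2]>.19); print('pin top',np.percentile(P[m][:,2],90).round(4))
a=pickle.load(open('scene.pkl','rb'))['color'].astype(int); print('scene diff px (others)',(abs(a-d['color']).sum(2)>120)[250:,:].sum())
```

```text
top 0.09 ridge x 0.6217 bar x 0.6219 zmax 0.1653
top 0.155 ridge x 0.6113 bar x 0.6131 zmax 0.1637
top 0.22 ridge x 0.6032 bar x 0.6043 zmax 0.1646
top 0.285 ridge x 0.5953 bar x 0.5955 zmax 0.1648
pin top 0.2162
scene 0.09 ridge x 0.6265 bar x 0.6219 zmax 0.1615
scene 0.155 ridge x 0.6193 bar x 0.6131 zmax 0.1616
scene 0.22 ridge x 0.6109 bar x 0.6043 zmax 0.1619
scene 0.285 ridge x 0.6013 bar x 0.5955 zmax 0.1629
pin top 0.2129
scene diff px (others) 824
```

Ridges measure about 163 mm and the pin top about 214 mm, both as expected. Handing in.

```bash
python3 -c "
from workcell import ctrl
print(ctrl.sign_off())"
```

```text
the job is handed in; nothing more can be done
None
```

The press is put away and the job is handed in, at about 42 s of the 210 s allowed. All four dies found on the bench hang crown up and astride the bar. The door was then pushed shut through its catch, and the pin went from its block down through the fork and lug. The gripper is open and clear of everything.

**Last checks**
- **Dies:** the crown ridges measure 162–165 mm high and about 163 mm is expected. In the top view they lie within 2 mm of the bar's axis. I saw no fifth die, and none appeared to be knocked aside.
- **Door:** it stopped moving against its seat at 20 N. It stayed shut after I backed off, with the lug's hole in line with the fork's.
- **Pin:** it went in without jamming and reached the expected flange-home height, where I pressed it to 18 N. Its top reads 213–216 mm and about 214 mm is expected.
- **Other things:** by eye in the last pictures they are where they started. A crude scene comparison with the start picture gave 824 changed pixels in the lower part of the view. I took that to be shadows and the hung dies and did not look further.

**What disagreed:** the scene camera reads positions 3–6 mm away from the top camera. I relied on the top camera because it agreed with the gripped dies to about 1 mm. For the pin's approach I compared it with the hole in the same scene picture.

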